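Hold-to-test check of two donated light bulbs

TASK

Check the two donated white bulbs on the shop's lamp tester: take the white golf-ball bulb and the white candle bulb out of the wooden rack and stand each one fully down, upright, in the tester socket that fits its cap, and let go of it. Only when both are in, push the green spring-loaded test button fully down without leaning hard on it and keep it held down, so the sockets stay live: your work finishes while you are still holding the button. Leave the two amber bulbs in the rack and do not disturb the other things on the table.

Things in the scene. Friction and masses are not known exactly. Their poses are not given: they have to be found in the camera images.
- rack: Wooden bulb rack, fixed, a block 75 x 290 x 40 mm (x, y, z) with four round blind holes 22 mm deep in a row along its y at y = -111, -37, +37 and +111 mm. The holes at -111 and +37 are wide (28 mm, for the golf-ball bulbs), those at -37 and +111 narrow (16 mm, for the candle bulbs); the two bulbs of each shape may stand in either hole of their size. Origin: centre of the underside. The rack and the tester may stand to the left or to the right.
- globe_white: White LED golf-ball bulb, loose, 45 g nominal, 79.5 mm long, standing cap down in the rack. Origin: centre of the cap's underside; z runs up the bulb's axis (round: yaw means nothing). Metal cap 26 mm wide (ribs 27 mm), 25 mm long, its foot tapered to 18 mm; widest, 45 mm, in a straight band from z = 44 to 58 mm, the place to grip; domed top.
- candle_white: White LED candle bulb, loose, 35 g nominal, 96 mm long, standing cap down in the rack. Origin: centre of the cap's underside; z runs up the bulb's axis (round). Metal cap 14 mm wide (ribs 15 mm), 22 mm long, its foot tapered to 10 mm; widest, 35 mm, in a straight band from z = 47 to 61 mm, the place to grip; pointed top.
- globe_amber: Amber golf-ball bulb with brass-coloured lower half, of the same shape and size as the white one; stays in the rack.
- candle_amber: Amber candle bulb with brass-coloured lower half, of the same shape and size as the white one; stays in the rack.
- tester: Lamp tester, fixed: grey box 200 x 280 x 60 mm (x, y, z) with an aluminium top panel. Origin: centre of the underside; its -x side is the operator's front. On the panel at the +x side stand two white ceramic sockets, at the back right (-y) a low black panel meter (64 x 74 x 12 mm); at the front left a black rocker and fuse cap under 12 mm high; at the front right the green button.
- socket_wide (a point): Centre of the floor inside the wide socket, at x = 40, y = 80, z = 63 mm of the tester. Axes as the tester's, z up. Bore 30 mm, widening at the mouth; the rim is 24 mm above this point, 49 mm across. The golf-ball bulb's cap goes in loosely until its foot stands on this floor.
- socket_narrow (a point): Centre of the floor inside the narrow socket, at x = 40, y = -10, z = 63 mm of the tester. Axes as the tester's, z up. Bore 18 mm, widening at the mouth; the rim is 21 mm above this point, 37 mm across. The candle bulb's cap goes in loosely until its foot stands on this floor.
- test_button_top (a point): Centre of the top of the green mushroom push button (40 mm across), at x = -45, y = -85, z = 88 mm of the tester when released; moves down with the button.
- test_button (a joint): Travel of the test button in m, straight down: 0 released, 0.008 fully down on its stop. The spring pushes back with 3 N at the start and 9 N at the bottom; it springs back up when let go. Keep the push well under 30 N.
- teacup: Blue teacup, 80 mm wide, 60 mm high, loose; a bystander. Origin: centre of the underside.
- label_roll: Yellow roll of price labels, 64 mm wide, 30 mm high, lying flat, loose; a bystander. Origin: centre of the underside.
- screwdriver: Screwdriver with a red handle, about 0.2 m long, lying beside the work area along its own x, loose; a bystander. Origin: underside, near its middle.
- carton: Small upright cardboard carton, 65 x 65 x 105 mm, loose; a bystander. Origin: centre of the underside.
Mind the look-alikes: they are no part of the job. What is shaped like the globe_white but red is not meant.

How it is judged:
By the outcome, as a careful person would: the job done as asked, in the order asked, and still so for the second after the job is handed in, while the arm keeps its last pose, push and grip.
It also fails if it takes over 66 s, if anything falls off the work surface, if the arm or the gripper's body presses on something with over 40 N, if the wrist force passes 120 N, or if a joint passes its speed limit or range.

ROBOT

A 7-joint arm with a two-finger parallel gripper is mounted at the origin on the work surface. World frame = base frame: x ahead of the robot, y to its left, z up, the work surface at z = 0. Lengths are in mm, angles in rad, forces in N, time in s.
With the tool pointing down it reaches from about 400 to 900 mm from the base axis. Payload 5.5 kg.
Tool frame: the origin (TCP) lies midway between the tips of the shut fingers; the grasp point (between the pads) lies 19 mm behind it (r.grip_point_offset is the distance from the TCP to the grasp point, in mm); z points along the fingers, y is the direction in which the jaws open and shut (so a half turn about z gives the same grasp; the last joint's range is limited). The gripper opens to 92 mm and grips with 3 to 60 N. Pads are 19 mm wide; open, the fingers measure 130 mm over their backs; the gripper's body (75 mm by 190 mm) begins 47 mm behind the grasp point.
Start: joints at [1.425, 0.501, -0.427, 1.55, 0.221, 1.138, -0.21], TCP at [258.413, -596.425, 226.729] pointing down, gripper open.
Joint ranges: [-2.88, 2.88], [-0.31, 2.03], [-1.54, 1.56], [0.2, 2.42], [-1.41, 4.55], [0.19, 2.02], [-2.57, 2.57]. Speed limits (rad/s): [2.57, 2.57, 3.14, 3.14, 3.14, 3.14, 3.14].

INTERFACE

Orientations are given as a 3x3 rotation matrix whose columns are the frame's x, y, z axes.
In Python, from plant import r gives the robot as it stands.
- The arm moves only by the shell command python3 -m handwheel 'ROWS' [FORCE]. ROWS is JSON, a list of rows, each a list of 3 entries, a list of its own where there are three numbers: the turn, a rotation vector about the tool's x, y, z scaled (see below), then the shift along the tool's x, y, z scaled (see below), then the finger opening in mm, from 0 to 91.8. A call has exactly 8 rows; each row shifts and turns the commanded pose from where the row before left it, along the tool's axes as they then stand; what a row does not reach is not made up. The controller multiplies each number of a shift by 0.04 m and each number of a turn by 0.12 rad. A row lasts 1/12 s, in which the tool goes at most 41.7 mm and 7.16 degrees, less where a joint would pass 70% of its speed; a pose out of reach is approached as far as the arm can. A call with a number of a shift or a turn outside -1 to 1 is refused whole. A call with a gripper value outside its range is refused whole. The fingers move at their own pace and stop on an object; FORCE is the grip in N (left out, the last holds). Time passes only in rows, so rows that do not move let the fingers close, or fill a call up. It gives the time, the measured TCP pose, the force and the opening at its end, in the units of the state.
- r.state(): the state, without advancing time (a new reading comes with each control period).
- r.snapshot(name): name is "scene" or "top"; returns the picture (480x640x3 uint8, blue, green, red); there is no depth.
- r.camera_info(name): a dict with "K" (3x3 intrinsics, pixels), "R" (3x3) and "t" (3): a world point X has camera coordinates R X + t. Camera axes: x right, y down, z forward; pixel columns grow to the right and rows downward; lengths in mm; the calibration is good to about 2 mm. A picture is of the moment at which its call begins. camera_info takes no time and is no camera call.
- r.job_done(): hands the job in, once; it reports no verdict.
The state is a dict: "t": time; "qpos": joint angles; "qvel": joint speeds; "effort": joint torques, N m; "eef_pos": TCP position; "tool_rot": TCP orientation; "wrist_force": force on the tool from outside, world axes, zero at the start; "moment": the same for the moment, N m; "opening": opening from 0.0 (shut) to 1.0 (fully open).
Only numpy, scipy, OpenCV 4.12 (cv2) and the standard library are available. Lean on these libraries where they do the work, as an engineer would, in place of code of your own. Each camera call takes 0.05 s, during which the arm holds its last target.

## Working session

There is one attempt and no reset: what is moved stays moved. The work goes in short steps, Python scripts to look and compute and a shell command to move; the robot and the scene stay as the last step left them, time stands still between calls to the robot, and variables do not carry over. Pictures are saved under pics/ and viewed, and the job is handed in when it is done.

```bash
ls; mkdir -p pics; python3 - <<'E'
from plant import r
import cv2,numpy as np
np.set_printoptions(precision=4,suppress=True)
for n in("scene","top"):
    cv2.imwrite(f"pics/{n}0.png",r.snapshot(n)); c=r.camera_info(n); print(n,np.array(c["K"]),np.array(c["R"]),np.array(c["t"]))
print(r.state())
E
```

```text
pics
scene [[531.5827   0.     317.7265]
 [  0.     531.5827 239.9454]
 [  0.       0.       1.    ]] [[-0.078   0.9969  0.0135]
 [ 0.6416  0.0606 -0.7646]
 [-0.7631 -0.051  -0.6443]] [  13.9215 -300.7058 1946.6717]
top [[472.4335   0.     315.5618]
 [  0.     472.4335 247.8162]
 [  0.       0.       1.    ]] [[ 0.0038 -0.9997 -0.0248]
 [-0.9985 -0.0024 -0.0553]
 [ 0.0552  0.025  -0.9982]] [  25.6019  538.696  1278.1432]
{'t': 0.1, 'qpos': array([ 1.4252,  0.5018, -0.4268,  1.5513,  0.2208,  1.1383, -0.2103]), 'qvel': array([ 0.0005, -0.0009, -0.0011, -0.0033, -0.0014, -0.0003, -0.0004]), 'effort': array([ -0.0111, -56.7873,  -5.8386, -27.9915,  -0.069 ,   0.024 ,
         0.0001]), 'eef_pos': array([ 258.0856, -595.8898,  225.7729]), 'tool_rot': array([[ 0.9176,  0.3975, -0.0007],
       [ 0.3975, -0.9176,  0.0016],
       [ 0.0001, -0.0018, -1.    ]]), 'wrist_force': array([-0.4976, -0.2484,  0.1418]), 'moment': array([0.0151, 0.0175, 0.0101]), 'opening': 0.9997045733870712}
```

View pics/scene0.png

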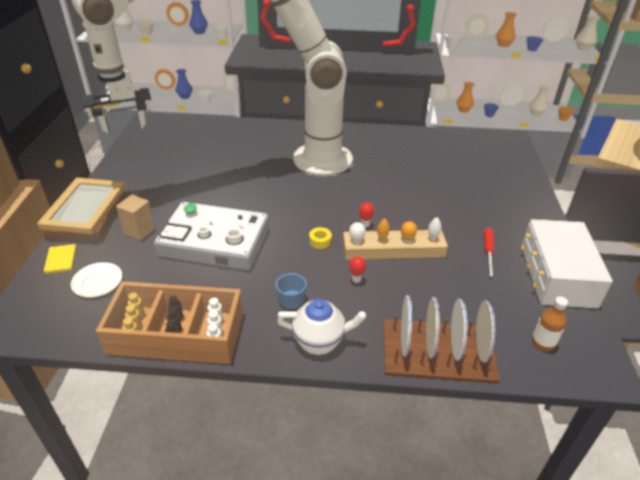

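View pics/top0.png

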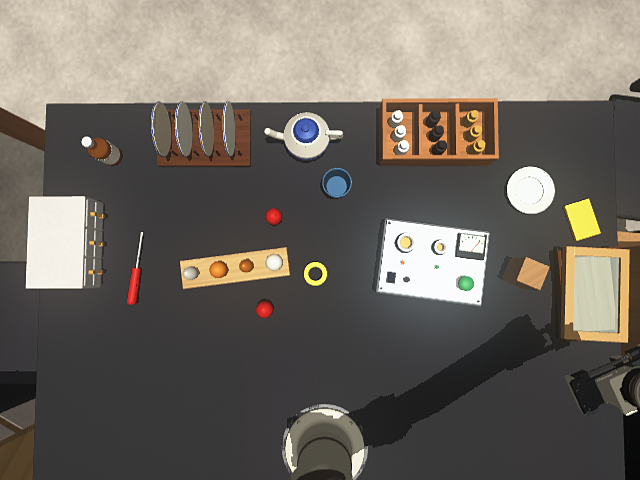

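The scene view shows four bulbs in the rack (358,232 to 435,230) and the tester at (213,233). The top view shows the rack from (190,272) to (275,262), the tester at (433,262), and red globes at (274,216) and (264,309).

Candidates in the top view:
- **Globe-shaped:** (275,262) white, (219,269) amber, (274,216) red, (264,309) red.
- **Candle-shaped:** (190,272) white, (246,266) amber.

By the description I want globe_white at (275,262) and candle_white at (190,272). I'll check both in a close crop.

```bash
python3 - <<'E'
import cv2
im=cv2.imread("pics/top0.png")
a=cv2.resize(im[200:325,170:330],None,fx=5,fy=5,interpolation=cv2.INTER_CUBIC)
b=cv2.resize(im[210:315,365:500],None,fx=5.7,fy=5.7,interpolation=cv2.INTER_CUBIC)[:600,:800]
cv2.imwrite("pics/c_rack.png",a[:600,:800]);cv2.imwrite("pics/c_test.png",b)
s=cv2.imread("pics/scene0.png")
cv2.imwrite("pics/c_srack.png",cv2.resize(s[190:300,330:460],None,fx=5,fy=5,interpolation=cv2.INTER_CUBIC))
cv2.imwrite("pics/c_stest.png",cv2.resize(s[190:280,145:280],None,fx=5.7,fy=5.7,interpolation=cv2.INTER_CUBIC))
E
```

```text
(no output)
```

View pics/c_rack.png

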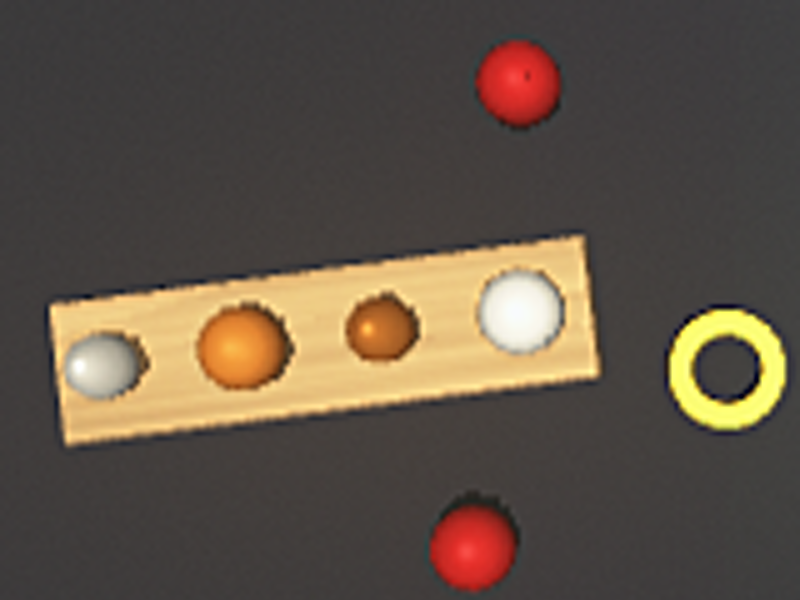

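View pics/c_test.png

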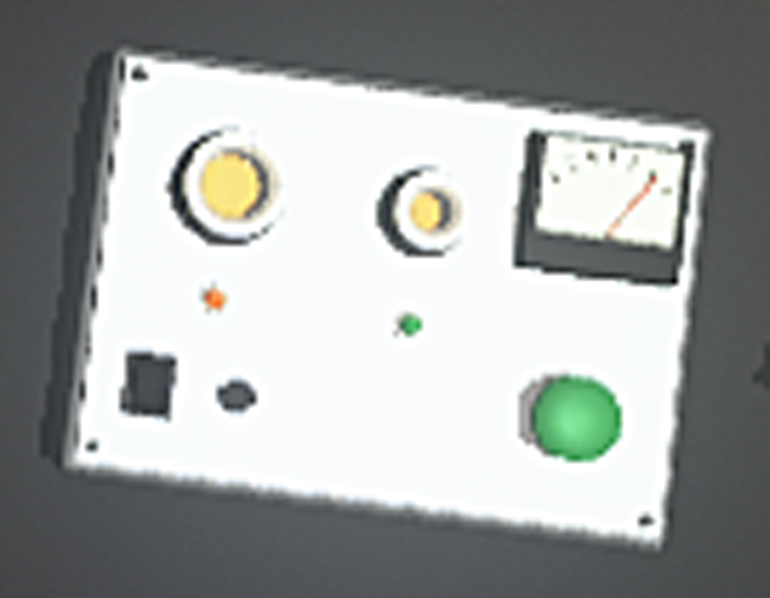

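View pics/c_srack.png

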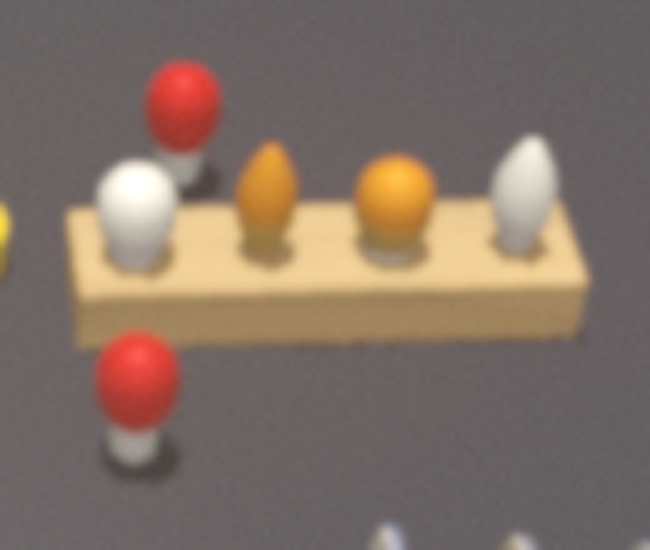

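View pics/c_stest.png

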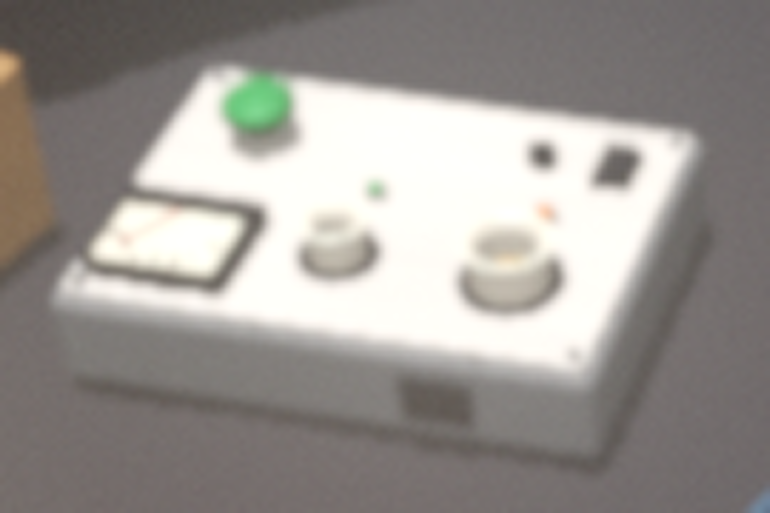

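The crops confirm it: the white golf-ball is at the rack end nearest the label roll (275,262), and the white candle is at the other end (190,272). Two red globes stand beside the rack. Next I'll fit the poses.

```bash
cat > h.py <<'E'
import numpy as np,cv2
from scipy.optimize import least_squares
from plant import r
np.set_printoptions(precision=3,suppress=True)
def proj(n,X):
    c=r.camera_info(n);X=np.atleast_2d(X)
    p=(np.array(c["R"])@X.T).T+np.array(c["t"]);p=(np.array(c["K"])@p.T).T
    return p[:,:2]/p[:,2:]
def ray(n,px,z):
    c=r.camera_info(n);R=np.array(c["R"]);t=np.array(c["t"]);C=-R.T@t
    d=R.T@np.linalg.solve(np.array(c["K"]),[px[0],px[1],1]);return C+d*(z-C[2])/d[2]
def T(p,X):
    X=np.atleast_2d(np.array(X,float));c,s=np.cos(p[2]),np.sin(p[2])
    return np.c_[p[0]+c*X[:,0]-s*X[:,1],p[1]+s*X[:,0]+c*X[:,1],X[:,2]]
def fit(obs,p0):
    f=lambda p:np.concatenate([(proj(n,T(p,X))-u).ravel() for n,X,u in obs])
    s=least_squares(f,p0,loss='soft_l1');return s.x,f(s.x)
E
python3 - <<'E'
from h import *
cr=lambda a,f,o:(np.array(a)+.5)/f-.5+np.array(o)
RX=[[37.5,145,40],[37.5,-145,40],[-37.5,-145,40],[-37.5,145,40]]
TX=[[100,140,60],[100,-140,60],[-100,-140,60],[-100,140,60]]
rt=cr([(50,303),(583,235),(600,377),(66,445)],5,(170,200))
rs=cr([(588,280),(80,298),(66,210),(565,197)],5,(330,190))
tt=cr([(120,50),(710,130),(662,545),(70,465)],5.7,(365,210))
ts=cr([(590,383),(60,300),(215,68),(692,135)],5.7,(145,190))
# button, sockets rim centre
TS=[[40,80,87],[40,-10,84],[-45,-85,84]]
tt2=cr([(230,186),(428,212),(577,418)],5.7,(365,210))
for nm,X,a,b,p0 in(("rack",RX,rt,rs,[500,200,.1]),("test",TX,tt,ts,[500,-200,-.1])):
    for l,o in(("top",[("top",X,a)]),("scene",[("scene",X,b)]),("both",[("top",X,a),("scene",X,b)])):
        p,e=fit(o,p0);print(nm,l,p,np.abs(e).max(),np.sqrt((e**2).mean()))
        if nm=="test":print(" sock top px residual",proj("top",T(p,TS))-tt2)
    print("pts",T(p,[[0,-111,18],[0,111,18]] if nm=="rack" else [[40,80,63],[40,-10,63],[-45,-85,88]]))
# bulb blobs
im=cv2.imread("pics/top0.png")
for nm,px,z in(("globe",(274.5,262),60),("redA",(274,216),60),("redB",(264.5,309),60),("carton",(528,273),90),("roll",(315,274),30),("cup",(336,183),60)):
    print(nm,ray("top",px,z))
E
```

```text
rack top [483.432 244.763   0.13 ] 0.3859010072951605 0.2628747861713302
rack scene [487.597 246.488   0.137] 1.5995189181032856 0.6607913556918771
rack both [484.504 245.534   0.131] 1.886806273941204 0.7133855111743101
pts [[498.961 135.479  18.   ]
 [470.046 355.588  18.   ]]
test top [ 500.571 -281.582   -0.137] 2.1973775855942677 1.4914768492082457
 sock top px residual [[ 1.199 -0.566]
 [ 1.078 -0.225]
 [-0.017  0.502]]
test scene [ 508.998 -277.932   -0.134] 3.4613014688912926 1.6029495643514158
 sock top px residual [[-0.305 -3.746]
 [-0.429 -3.511]
 [-1.433 -2.894]]
test both [ 503.75  -280.228   -0.133] 2.940384599378092 1.7527137005741884
 sock top px residual [[ 0.585 -1.685]
 [ 0.475 -1.482]
 [-0.481 -0.866]]
pts [[ 553.983 -206.224   63.   ]
 [ 542.075 -295.432   63.   ]
 [ 447.899 -358.527   88.   ]]
globe [498.315 134.611  60.   ]
redA [620.582 136.995  60.   ]
redB [374.597 159.921  60.   ]
carton [ 471.633 -515.281   90.   ]
roll [467.037  28.149  30.   ]
cup [708.949 -27.581  60.   ]
```

```bash
cat > ov.py <<'E'
from h import *
def circ(p,x,y,z,rad,n=60):
    a=np.linspace(0,2*np.pi,n);return T(p,np.c_[x+rad*np.cos(a),y+rad*np.sin(a),0*a+z])
def draw(im,n,X,o,f,col,closed=True):
    q=((proj(n,X)-np.array(o)+.5)*f-.5);cv2.polylines(im,[np.round(q*8).astype(np.int32)],closed,col,1,cv2.LINE_AA,3)
def tester(n,p,o,sz,f,src):
    im=cv2.imread(src)[o[1]:o[1]+sz[1],o[0]:o[0]+sz[0]];im=(cv2.resize(im,None,fx=f,fy=f,interpolation=cv2.INTER_CUBIC)*.75).astype(np.uint8)
    B=lambda x,y,w,h,z:T(p,[[x+w,y+h,z],[x+w,y-h,z],[x-w,y-h,z],[x-w,y+h,z]])
    draw(im,n,B(0,0,100,140,60),o,f,(255,0,255));draw(im,n,B(0,0,100,140,0),o,f,(255,255,0))
    for y,R,b,rim in((80,24.5,15,87),(-10,18.5,9,84)):
        draw(im,n,circ(p,40,y,rim,R),o,f,(0,0,255));draw(im,n,circ(p,40,y,63,b),o,f,(255,0,0));draw(im,n,circ(p,40,y,rim,b),o,f,(0,160,0))
    draw(im,n,circ(p,-45,-85,83,20),o,f,(0,0,255))
    return im
E
python3 - <<'E'
from ov import *
p=[500.6,-281.6,-.137]
cv2.imwrite("pics/o1.png",tester("top",p,(365,210),(135,105),5.7,"pics/top0.png"))
cv2.imwrite("pics/o2.png",tester("scene",p,(145,190),(135,90),5.7,"pics/scene0.png"))
E
```

```text
(no output)
```

View pics/o1.png

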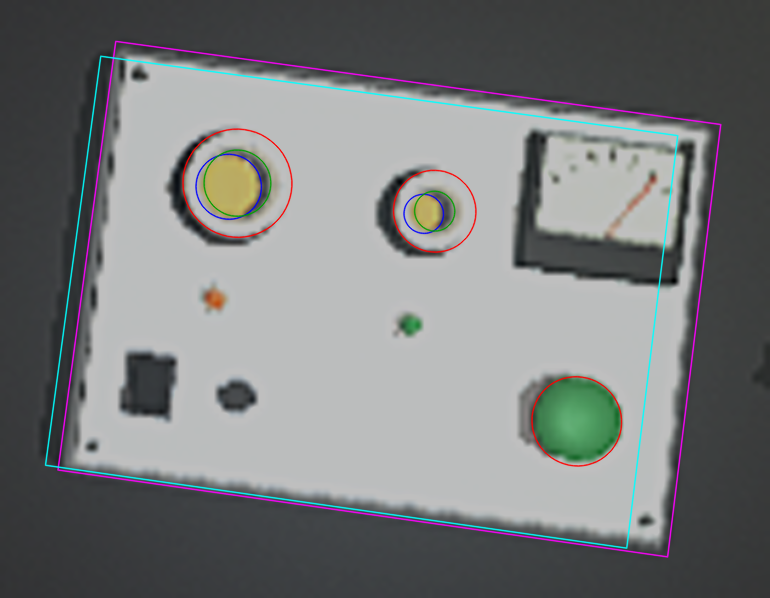

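View pics/o2.png

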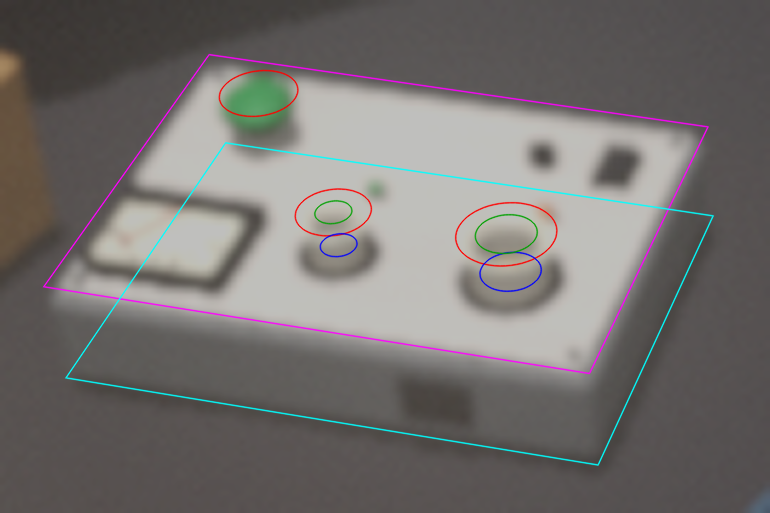

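The fits agree to a few mm, so I'll start moving. First I'll turn the tool so the jaws lie along the rack's x: yaw +1.29 is −z in tool axes.

```bash
python3 -m handwheel '[[[0,0,-1],[0,0,0],80],[[0,0,-1],[0,0,0],80],[[0,0,-1],[0,0,0],80],[[0,0,-1],[0,0,0],80],[[0,0,-1],[0,0,0],80],[[0,0,-1],[0,0,0],80],[[0,0,-1],[0,0,0],80],[[0,0,-1],[0,0,0],80]]' 15
cat > go.py <<'E'
import sys
from h import *
# usage go.py x y z yaw : remaining shift in tool axes (units of 0.04 m, after the turn) and turn (units of 0.12)
x,y,z,yaw=map(float,sys.argv[1:5]);s=r.state();R=s["tool_rot"];R2=np.c_[[np.cos(yaw),np.sin(yaw),0],[np.sin(yaw),-np.cos(yaw),0],[0,0,-1]]
d=np.array([x,y,z])-s["eef_pos"]
print("t",round(s["t"],2),"pos",s["eef_pos"],"yaw",round(np.arctan2(R[1,0],R[0,0]),4),"q",s["qpos"],"F",s["wrist_force"],"op",round(s["opening"],3))
print("d world",d,"shift now-axes",R.T@d/40,"shift target-axes",R2.T@d/40,"turn",cv2.Rodrigues(R.T@R2)[0].ravel()/.12)
E
python3 go.py 498.5 135.2 200 1.702
```

```text
t: 0.77
eef_pos: [258.1, -596.1, 226.1]
tool_rot: [[0.195, 0.981, -0.0], [0.981, -0.195, 0.001], [0.001, -0.001, -1.0]]
wrist_force: [0.8, 0.5, -0.4]
opening: 0.872
t 0.77 pos [ 258.134 -596.12   226.145] yaw 1.3747 q [ 1.561  0.542 -0.629  1.546  0.337  1.165  0.67 ] F [ 0.77   0.537 -0.434] op 0.872
d world [240.366 731.32  -26.145] shift now-axes [19.103  2.332  0.669] shift target-axes [17.34   8.349  0.654] turn [-0.004 -0.008 -2.727]
```

```bash
python3 -m handwheel '[[[0,0,-0.91],[0,0,0],80],[[0,0,-0.91],[0,0,0],80],[[0,0,-0.91],[0,0,0],80],[[0,0,0],[0.4,0.2,0],80],[[0,0,0],[0.8,0.4,0],80],[[0,0,0],[0.8,0.4,0],80],[[0,0,0],[0.8,0.4,0],80],[[0,0,0],[0.8,0.4,0],80]]'
python3 go.py 498.5 135.2 200 1.702
```

```text
t: 1.43
eef_pos: [311.8, -442.7, 226.2]
tool_rot: [[-0.125, 0.992, -0.0], [0.992, 0.125, 0.001], [0.001, -0.0, -1.0]]
wrist_force: [1.4, 0.1, 0.2]
opening: 0.872
t 1.43 pos [ 311.816 -442.727  226.176] yaw 1.6959 q [ 1.541  0.373 -0.783  1.816  0.296  1.074  0.775] F [1.385 0.097 0.235] op 0.872
d world [186.684 577.927 -26.176] shift now-axes [13.752  6.434  0.666] shift target-axes [13.713  6.517  0.654] turn [-0.002 -0.008 -0.051]
```

```bash
python3 -m handwheel '[[[0,0,0],[0.8,0.4,0],80],[[0,0,0],[0.8,0.4,0],80],[[0,0,0],[0.8,0.4,0],80],[[0,0,0],[0.8,0.4,0],80],[[0,0,0],[0.8,0.4,0],80],[[0,0,0],[0.8,0.4,0],80],[[0,0,0],[0.8,0.4,0],80],[[0,0,0],[0.8,0.4,0],80]]'
python3 go.py 498.5 135.2 200 1.702
```

```text
t: 2.1
eef_pos: [406.6, -172.9, 226.7]
tool_rot: [[-0.125, 0.992, -0.0], [0.992, 0.125, -0.001], [-0.001, -0.0, -1.0]]
wrist_force: [0.6, -1.1, 0.6]
opening: 0.868
t 2.1 pos [ 406.628 -172.905  226.657] yaw 1.6961 q [ 1.229  0.187 -0.969  2.034  0.183  1.008  0.296] F [ 0.569 -1.079  0.646] op 0.868
d world [ 91.872 308.105 -26.657] shift now-axes [7.356 3.242 0.661] shift target-axes [7.336 3.285 0.666] turn [-0.003  0.004 -0.049]
```

```bash
python3 -m handwheel '[[[0,0,0],[0.9,0.4,0],80],[[0,0,0],[0.9,0.4,0],80],[[0,0,0],[0.9,0.4,0],80],[[0,0,0],[0.9,0.4,0],80],[[0,0,0],[0.9,0.4,0],80],[[0,0,0],[0.9,0.4,0],80],[[0,0,0],[0.9,0.4,0],80],[[0,0,0],[0.9,0.4,0],80]]'
python3 go.py 498.5 135.2 200 1.702
```

```text
t: 2.77
eef_pos: [497.7, 128.7, 226.4]
tool_rot: [[-0.125, 0.992, -0.0], [0.992, 0.125, -0.001], [-0.0, -0.0, -1.0]]
wrist_force: [0.6, -0.2, 0.9]
opening: 0.869
t 2.77 pos [497.675 128.741 226.379] yaw 1.6958 q [ 0.524  0.39  -1.017  1.876  0.375  1.084 -0.514] F [ 0.649 -0.193  0.872] op 0.869
d world [  0.825   6.459 -26.379] shift now-axes [0.158 0.041 0.659] shift target-axes [0.157 0.042 0.659] turn [-0.004  0.004 -0.052]
```

```bash
python3 -m handwheel '[[[0,0,-0.05],[0.16,0.04,0],80],[[0,0,0],[0,0,0.4],80],[[0,0,0],[0,0,0.7],80],[[0,0,0],[0,0,0.7],80],[[0,0,0],[0,0,0.7],80],[[0,0,0],[0,0,0.3],80],[[0,0,0],[0,0,0],80],[[0,0,0],[0,0,0],80]]'
python3 go.py 498.5 135.2 50 1.702
python3 - <<'E'
from h import *
s=r.snapshot("scene");t=r.snapshot("top");cv2.imwrite("pics/s1.png",s);cv2.imwrite("pics/t1.png",t)
f=lambda i,x,y:cv2.resize(i[y:y+120,x:x+160],None,fx=3.5,fy=3.5,interpolation=cv2.INTER_CUBIC)
im=np.hstack([f(s,310,150)[:, :400],f(t,200,190)[:, :400]]);cv2.imwrite("pics/v1.png",im)
E
```

```text
t: 3.43
eef_pos: [498.2, 134.0, 114.9]
tool_rot: [[-0.132, 0.991, -0.001], [0.991, 0.132, 0.0], [0.0, -0.001, -1.0]]
wrist_force: [0.5, 0.1, 0.3]
opening: 0.872
t 3.43 pos [498.193 134.01  114.865] yaw 1.7028 q [ 0.398  0.543 -0.896  1.968  0.545  0.891 -0.653] F [0.544 0.088 0.283] op 0.872
d world [  0.307   1.19  -64.865] shift now-axes [0.028 0.013 1.622] shift target-axes [0.028 0.011 1.622] turn [-0.008 -0.004  0.006]
```

View pics/v1.png

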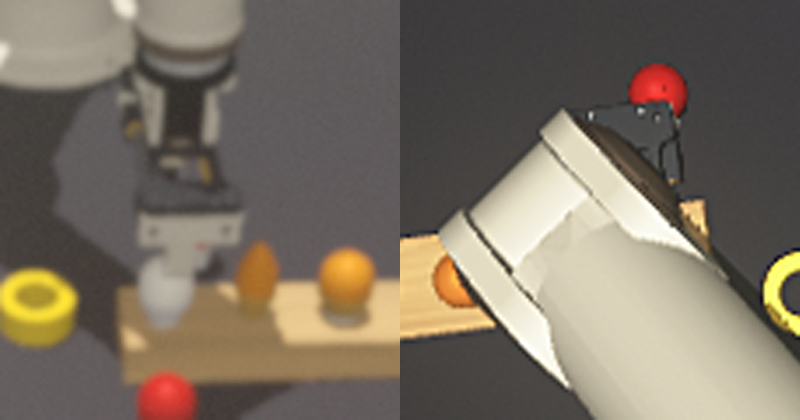

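```bash
python3 - <<'E'
from h import *
im=cv2.imread("pics/s1.png")
S=r.state();P=S["eef_pos"];R=S["tool_rot"]
pts={"tcp":P,"f+":P+R@[0,50,0],"f-":P+R@[0,-50,0],"body":P+R@[0,0,-80],"globe51":[498.5,135.2,69],"globetop":[498.5,135.2,97.5]}
o=(320,150);f=6
c=cv2.resize(im[o[1]:o[1]+100,o[0]:o[0]+120],None,fx=f,fy=f,interpolation=cv2.INTER_CUBIC)
for k,v in pts.items():
    q=(proj("scene",v)[0]-o+.5)*f;print(k,q);cv2.drawMarker(c,tuple(int(a) for a in q),(0,0,255) if "g" in k else (0,255,0),0,14,1);cv2.putText(c,k,tuple(int(a) for a in q),0,.4,(255,0,255),1)
cv2.imwrite("pics/v2.png",c)
E
```

```text
tcp [226.793 411.658]
f+ [238.977 479.04 ]
f- [215.221 347.661]
body [237.633 270.469]
globe51 [222.515 489.13 ]
globetop [226.197 442.03 ]
```

View pics/v2.png

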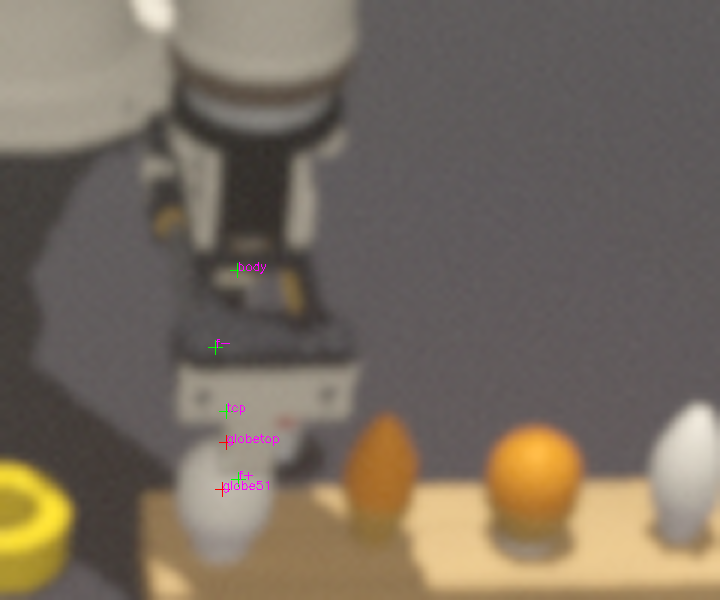

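```bash
python3 - <<'E'
import cv2,numpy as np
a=cv2.imread("pics/s1.png")[195:250,335:395];b=cv2.imread("pics/scene0.png")[195:250,335:395];c=cv2.imread("pics/scene0.png")[85:140,75:160]
f=lambda i:cv2.resize(cv2.convertScaleAbs(i,alpha=1.3),None,fx=6.5,fy=6.5,interpolation=cv2.INTER_CUBIC)
A=np.hstack([f(a),f(b)]);cv2.imwrite("pics/v3.png",A);cv2.imwrite("pics/v4.png",f(c))
E
```

```text
(no output)
```

View pics/v3.png

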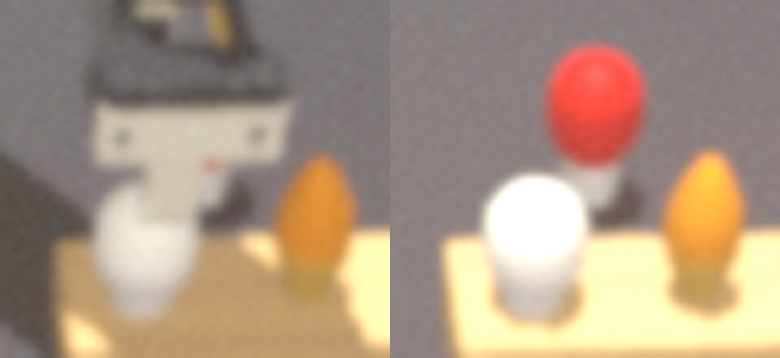

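View pics/v4.png

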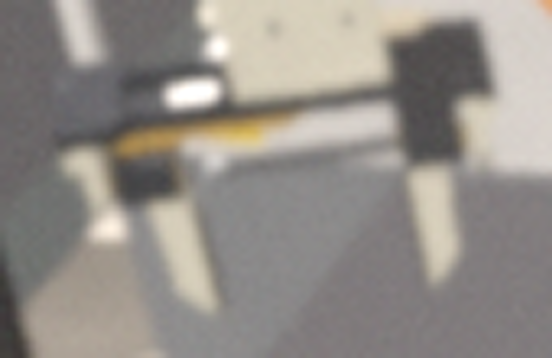

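The scene crop shows the front finger hanging just in front of the white globe, fingertip at about (361,229), where I predicted it. Next I'll descend and grip.

```bash
python3 -m handwheel '[[[0,0,0],[0.03,0.01,0.3],80],[[0,0,0],[0,0,0.5],80],[[0,0,0],[0,0,0.5],80],[[0,0,0],[0,0,0.3],80],[[0,0,0],[0,0,0],50],[[0,0,0],[0,0,0],40],[[0,0,0],[0,0,0],40],[[0,0,0],[0,0,0],40]]' 15
python3 go.py 498.5 135.2 50 1.702
```

```text
t: 4.2
eef_pos: [499.6, 135.5, 51.8]
tool_rot: [[-0.131, 0.991, 0.002], [0.991, 0.131, 0.001], [0.0, 0.002, -1.0]]
wrist_force: [-0.9, -0.1, -0.8]
opening: 0.629
t 4.2 pos [499.582 135.505  51.817] yaw 1.7025 q [ 0.322  0.636 -0.807  1.997  0.653  0.784 -0.74 ] F [-0.933 -0.054 -0.798] op 0.629
d world [-1.082 -0.305 -1.817] shift now-axes [-0.004 -0.028  0.045] shift target-axes [-0.004 -0.028  0.045] turn [ 0.017 -0.002  0.004]
```

```bash
python3 -m handwheel '[[[0,0,0],[0,0,0.04],38],[[0,0,0],[0,0,0],36],[[0,0,0],[0,0,0],36],[[0,0,0],[0,0,0],36],[[0,0,0],[0,0,0],36],[[0,0,0],[0,0,0],36],[[0,0,0],[0,0,0],36],[[0,0,0],[0,0,0],36]]' 15
python3 go.py 498.5 135.2 50 1.702
```

```text
t: 4.87
eef_pos: [499.1, 135.2, 49.5]
tool_rot: [[-0.131, 0.991, 0.001], [0.991, 0.131, 0.0], [-0.0, 0.001, -1.0]]
wrist_force: [-0.3, -0.2, 6.0]
opening: 0.485
t 4.87 pos [499.149 135.17   49.54 ] yaw 1.7024 q [ 0.32   0.639 -0.803  1.998  0.656  0.781 -0.742] F [-0.338 -0.163  6.038] op 0.485
d world [-0.649  0.03   0.46 ] shift now-axes [ 0.003 -0.016 -0.012] shift target-axes [ 0.003 -0.016 -0.012] turn [0.008 0.    0.003]
```

```bash
python3 -m handwheel '[[[0,0,0],[0,0,-0.1],36],[[0,0,0],[0,0,-0.3],36],[[0,0,0],[0,0,-0.4],36],[[0,0,0],[0,0,-0.5],36],[[0,0,0],[0,0,-0.6],36],[[0,0,0],[0,0,-0.7],36],[[0,0,0],[0,0,-0.7],36],[[0,0,0],[0,0,-0.3],36]]' 15
python3 go.py 554 -206.2 170 1.436
```

```text
t: 5.53
eef_pos: [499.5, 136.1, 196.8]
tool_rot: [[-0.132, 0.991, 0.003], [0.991, 0.132, 0.001], [0.0, 0.004, -1.0]]
wrist_force: [0.6, 0.7, 0.0]
opening: 0.483
t 5.53 pos [499.498 136.125 196.813] yaw 1.7032 q [ 0.482  0.433 -0.992  1.901  0.423  1.03  -0.558] F [0.595 0.713 0.004] op 0.483
d world [  54.502 -342.325  -26.813] shift now-axes [-8.663  0.218  0.669] shift target-axes [-8.297  2.5    0.67 ] turn [ 0.029 -0.006  2.227]
```

```bash
python3 -m handwheel '[[[0,0,0.74],[0,0,0],36],[[0,0,0.74],[0,0,0],36],[[0,0,0.74],[0,0,0],36],[[0,0,0],[-0.4,0.1,0],36],[[0,0,0],[-0.7,0.2,0],36],[[0,0,0],[-0.7,0.2,0],36],[[0,0,0],[-0.7,0.2,0],36],[[0,0,0],[-0.7,0.2,0],36]]'
python3 go.py 552.5 -207 160 1.436
```

```text
t: 6.2
eef_pos: [516.3, 2.2, 193.0]
tool_rot: [[0.134, 0.991, -0.001], [0.991, -0.134, -0.0], [-0.0, -0.001, -1.0]]
wrist_force: [1.2, -0.4, -0.0]
opening: 0.486
t 6.2 pos [516.347   2.215 193.003] yaw 1.4368 q [ 0.681  0.406 -0.904  1.906  0.375  1.01  -0.522] F [ 1.167 -0.424 -0.014] op 0.486
d world [  36.153 -209.215  -33.003] shift now-axes [-5.063  1.595  0.825] shift target-axes [-5.061  1.599  0.825] turn [-0.009  0.002  0.007]
```

```bash
python3 -m handwheel '[[[0,0,0],[-0.7,0.22,0],36],[[0,0,0],[-0.8,0.25,0],36],[[0,0,0],[-0.8,0.25,0.1],36],[[0,0,0],[-0.8,0.25,0.2],36],[[0,0,0],[-0.8,0.25,0.2],36],[[0,0,0],[-0.7,0.22,0.2],36],[[0,0,0],[-0.4,0.13,0.1],36],[[0,0,0],[0,0,0],36]]'
python3 go.py 552.5 -207 150 1.436
cat > chk.py <<'E'
import sys
from h import *
tag=sys.argv[1];L=float(sys.argv[2]);ax,ay=float(sys.argv[3]),float(sys.argv[4]);
s=r.snapshot("scene");t=r.snapshot("top");cv2.imwrite(f"pics/s{tag}.png",s);cv2.imwrite(f"pics/t{tag}.png",t)
S=r.state();P=S["eef_pos"];R=S["tool_rot"];cap=P+R@[0,0,L]
out=[]
for n,i,o,sz in(("scene",s,(160,170),(90,100)),("top",t,(370,190),(90,100))):
    f=4.4;c=cv2.resize(i[o[1]:o[1]+sz[1],o[0]:o[0]+sz[0]],None,fx=f,fy=f,interpolation=cv2.INTER_CUBIC)
    for X,col in((cap,(0,0,255)),(P,(0,255,0)),([ax,ay,87],(255,0,0))):
        q=(proj(n,X)[0]-o+.5)*f;print(n,np.round(q));cv2.drawMarker(c,tuple(int(a) for a in q),col,0,12,1)
    out.append(c)
cv2.imwrite(f"pics/v{tag}.png",np.hstack(out))
E
python3 chk.py 5 32 552.5 -207
```

```text
t: 6.87
eef_pos: [551.1, -208.3, 159.4]
tool_rot: [[0.141, 0.99, -0.003], [0.99, -0.141, -0.0], [-0.001, -0.003, -1.0]]
wrist_force: [-0.8, -0.7, -0.2]
opening: 0.482
t 6.87 pos [ 551.119 -208.264  159.431] yaw 1.4293 q [ 0.907  0.562 -0.795  1.759  0.463  1.021 -0.202] F [-0.827 -0.711 -0.185] op 0.482
d world [ 1.381  1.264 -9.431] shift now-axes [0.036 0.03  0.236] shift target-axes [0.036 0.03  0.236] turn [-0.021  0.006 -0.056]
scene [327. 218.]
scene [322. 176.]
scene [326. 270.]
top [164. 223.]
top [174. 219.]
top [160. 227.]
```

View pics/v5.png

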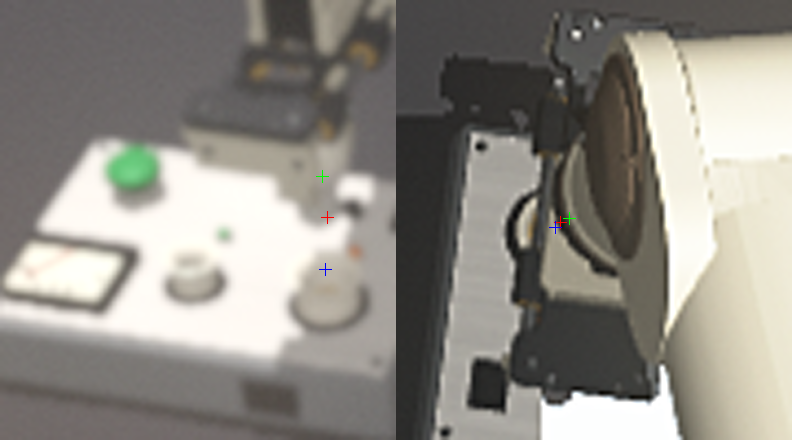

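```bash
cat > zs.py <<'E'
import sys
from h import *
# zs.py src x0 y0 w h f name  cap XYZ markers...
src,x0,y0,w,h,f,name=sys.argv[1],*map(int,sys.argv[2:5]),int(sys.argv[5]),float(sys.argv[6]),sys.argv[7]
i=cv2.imread(src)[y0:y0+h,x0:x0+w]
g=cv2.createCLAHE(4,(2,2)).apply(cv2.cvtColor(i,cv2.COLOR_BGR2GRAY))
i=cv2.cvtColor(g,cv2.COLOR_GRAY2BGR) if len(sys.argv)>8 else i
cv2.imwrite(name,cv2.resize(i,None,fx=f,fy=f,interpolation=cv2.INTER_CUBIC))
E
python3 zs.py pics/s5.png 210 190 50 56 9 pics/z5a.png g
python3 zs.py pics/scene0.png 210 190 50 56 9 pics/z5b.png g
python3 -c "
import cv2,numpy as np;cv2.imwrite('pics/z5.png',cv2.resize(np.hstack([cv2.imread('pics/z5a.png'),cv2.imread('pics/z5b.png')]),(800,448)))"
```

```text
(no output)
```

View pics/z5.png

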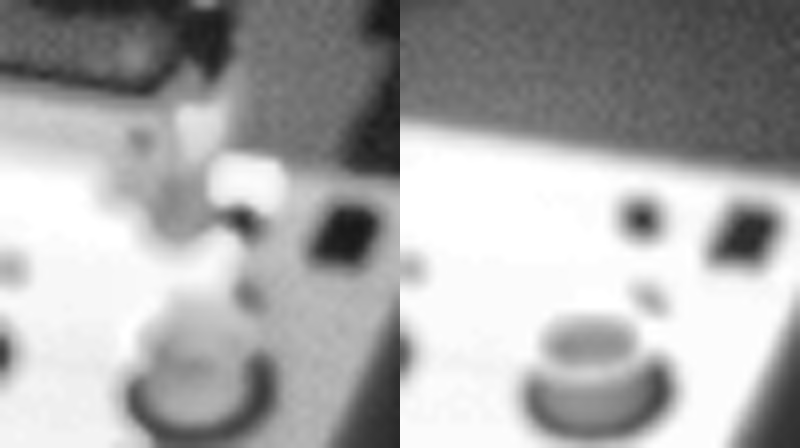

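```bash
python3 - <<'E'
from h import *
P=np.array([258.09,-595.89,225.77]);R=np.array([[.9176,.3975,-.0007],[.3975,-.9176,.0016],[.0001,-.0018,-1]])
for s in(46,-46):print("start tips scene",proj("scene",P+R@[0,s,0]),"top",proj("top",P+R@[0,s,0]))
S=r.state();P=S["eef_pos"];R=S["tool_rot"]
for s in(22.5,32):print("now",proj("scene",P+R@[0,s,0]),proj("top",P+R@[0,s,0]))
E
python3 zs.py pics/top0.png 560 340 80 90 6.6 pics/z6.png
python3 zs.py pics/s5.png 205 180 50 50 10 pics/z7.png
```

```text
start tips scene [[107.869 130.344]] top [[611.427 360.871]]
start tips scene [[138.958 125.942]] top [[573.49 377.18]]
now [[229.986 214.561]] [[410.223 230.02 ]]
now [[228.783 216.687]] [[410.725 226.151]]
```

View pics/z6.png

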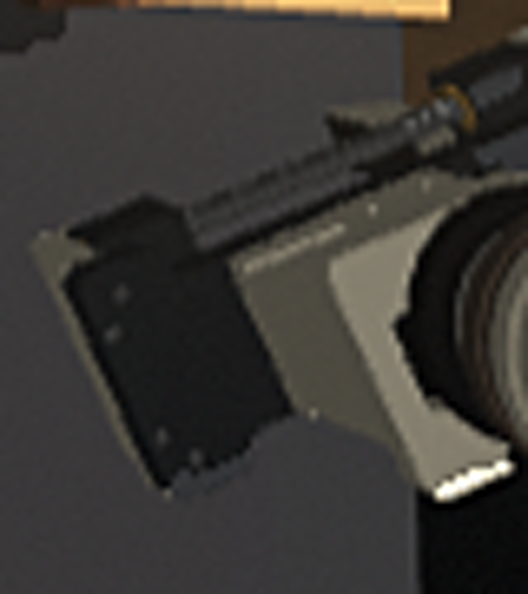

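View pics/z7.png

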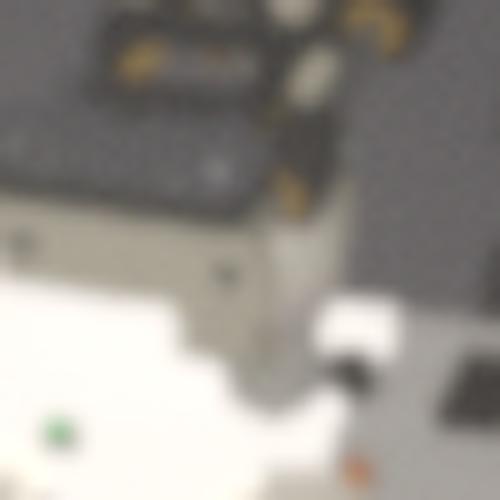

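The scene crop shows white on white, so it isn't sharp there. The finger residuals show that the scene camera is biased by about 2 to 3 px down, so I trust the top fit of about (551,−208) for the wide socket, and the arm is already over it. I'll lower in stages and watch the force.

```bash
python3 -m handwheel '[[[0,0,-0.05],[0,0,0.2],36],[[0,0,0],[0,0,0.4],36],[[0,0,0],[0,0,0.3],36],[[0,0,0],[0,0,0.1],36],[[0,0,0],[0,0,0.1],36],[[0,0,0],[0,0,0.05],36],[[0,0,0],[0,0,0],36],[[0,0,0],[0,0,0],36]]'
python3 go.py 551.1 -208.3 95 1.434
```

```text
t: 7.63
eef_pos: [552.9, -203.1, 115.6]
tool_rot: [[0.128, 0.992, 0.001], [0.992, -0.128, -0.0], [-0.0, 0.001, -1.0]]
wrist_force: [-0.2, -0.9, -0.0]
opening: 0.483
t 7.63 pos [ 552.878 -203.094  115.556] yaw 1.4423 q [ 0.875  0.615 -0.763  1.792  0.514  0.944 -0.237] F [-0.172 -0.932 -0.026] op 0.483
d world [ -1.778  -5.206 -20.556] shift now-axes [-0.135 -0.028  0.514] shift target-axes [-0.135 -0.026  0.514] turn [0.006 0.001 0.069]
```

```bash
python3 -m handwheel '[[[0,0,0],[0,0,-0.15],36],[[0,0,0.07],[-0.13,-0.03,-0.05],36],[[0,0,0],[0,0,0],36],[[0,0,0],[0,0,0],36],[[0,0,0],[0,0,0],36],[[0,0,0],[0,0,0],36],[[0,0,0],[0,0,0],36],[[0,0,0],[0,0,0],36]]'
python3 go.py 551.1 -208.3 95 1.434
```

```text
t: 8.3
eef_pos: [550.6, -208.1, 123.0]
tool_rot: [[0.137, 0.991, -0.0], [0.991, -0.137, 0.0], [0.0, -0.0, -1.0]]
wrist_force: [0.3, 0.4, -0.4]
opening: 0.486
t 8.3 pos [ 550.58  -208.119  123.031] yaw 1.4338 q [ 0.888  0.604 -0.768  1.788  0.504  0.957 -0.228] F [ 0.325  0.395 -0.378] op 0.486
d world [  0.52   -0.181 -28.031] shift now-axes [-0.003  0.014  0.701] shift target-axes [-0.003  0.014  0.701] turn [-0.001 -0.001 -0.002]
```

```bash
python3 chk.py 8 32 551.1 -208.3; python3 zs.py pics/s8.png 210 190 50 56 9 pics/z8.png g; python3 zs.py pics/t8.png 375 210 60 60 9 pics/z8t.png
```

```text
scene [324. 263.]
scene [319. 223.]
scene [324. 268.]
top [163. 230.]
top [172. 226.]
top [162. 229.]
```

View pics/z8.png

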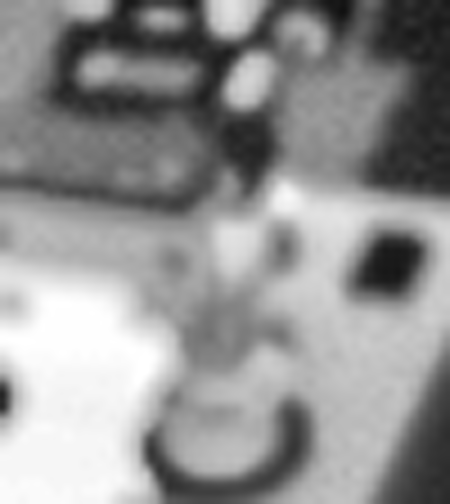

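View pics/z8t.png

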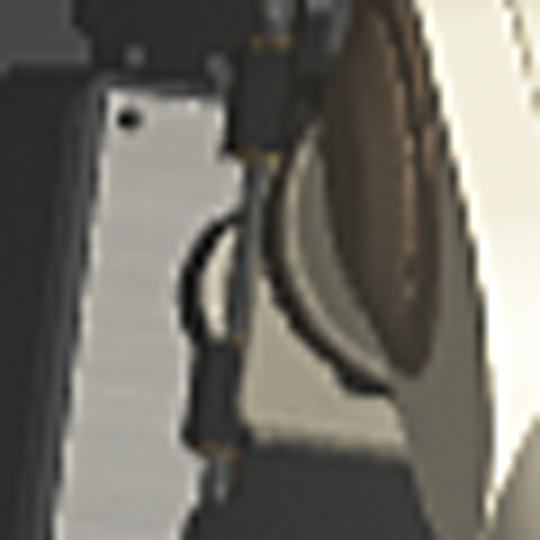

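```bash
python3 -m handwheel '[[[0,0,0],[0,0.01,0.1],36],[[0,0,0],[0,0,0.1],36],[[0,0,0],[0,0,0.1],36],[[0,0,0],[0,0,0.1],36],[[0,0,0],[0,0,0.05],36],[[0,0,0],[0,0,0],36],[[0,0,0],[0,0,0],36],[[0,0,0],[0,0,0],36]]'
python3 go.py 551.1 -208.3 95 1.434
```

```text
t: 9.07
eef_pos: [551.0, -208.2, 105.2]
tool_rot: [[0.137, 0.991, -0.0], [0.991, -0.137, 0.0], [0.0, -0.0, -1.0]]
wrist_force: [0.2, -0.1, -0.6]
opening: 0.481
t 9.07 pos [ 550.974 -208.25   105.179] yaw 1.4337 q [ 0.875  0.627 -0.752  1.797  0.525  0.928 -0.243] F [ 0.206 -0.13  -0.646] op 0.481
d world [  0.126  -0.05  -10.179] shift now-axes [-0.001  0.003  0.254] shift target-axes [-0.001  0.003  0.254] turn [-0.001 -0.    -0.003]
```

```bash
python3 -m handwheel '[[[0,0,0],[0,0,0.08],36],[[0,0,0],[0,0,0.08],36],[[0,0,0],[0,0,0.04],36],[[0,0,0],[0,0,0.02],36],[[0,0,0],[0,0,0],36],[[0,0,0],[0,0,0],36],[[0,0,0],[0,0,0],36],[[0,0,0],[0,0,0],36]]'
python3 go.py 551.1 -208.3 95 1.434
```

```text
t: 9.73
eef_pos: [551.0, -208.3, 96.4]
tool_rot: [[0.137, 0.991, -0.0], [0.991, -0.137, -0.0], [-0.0, -0.0, -1.0]]
wrist_force: [0.1, 1.0, -0.2]
opening: 0.487
t 9.73 pos [ 550.981 -208.338   96.408] yaw 1.4336 q [ 0.869  0.639 -0.743  1.802  0.535  0.913 -0.251] F [ 0.081  0.962 -0.207] op 0.487
d world [ 0.119  0.038 -1.408] shift now-axes [0.001 0.003 0.035] shift target-axes [0.001 0.003 0.035] turn [-0.     0.001 -0.004]
```

```bash
python3 -m handwheel '[[[0,0,0],[0,0,0.03],36],[[0,0,0],[0,0,0.03],36],[[0,0,0],[0,0,0],36],[[0,0,0],[0,0,0],36],[[0,0,0],[0,0,0],36],[[0,0,0],[0,0,0],36],[[0,0,0],[0,0,0],36],[[0,0,0],[0,0,0],36]]'
python3 go.py 551.1 -208.3 94 1.434
```

```text
t: 10.4
eef_pos: [551.2, -208.4, 94.6]
tool_rot: [[0.137, 0.991, 0.0], [0.991, -0.137, -0.001], [-0.001, 0.0, -1.0]]
wrist_force: [-1.6, -0.4, 4.5]
opening: 0.484
t 10.4 pos [ 551.229 -208.378   94.623] yaw 1.4336 q [ 0.868  0.641 -0.742  1.803  0.538  0.91  -0.253] F [-1.611 -0.426  4.516] op 0.484
d world [-0.129  0.078 -0.623] shift now-axes [ 0.001 -0.003  0.016] shift target-axes [ 0.001 -0.003  0.016] turn [ 0.003  0.005 -0.003]
```

The cap is on the floor: TCP z is 94.6 against 94.5 expected, and the force is 4.5 N. I'll release and go up.

```bash
python3 -m handwheel '[[[0,0,0],[0,0,0],48],[[0,0,0],[0,0,0],60],[[0,0,0],[0,0,0],80],[[0,0,0],[0,0,0],80],[[0,0,0],[0,0,0],80],[[0,0,0],[0,0,0],80],[[0,0,0],[0,0,-0.2],80],[[0,0,0],[0,0,-0.6],80]]'
python3 -m handwheel '[[[0,0,0],[0,0,-0.9],80],[[0,0,0],[0,0,-0.9],80],[[0,0,0],[0,0,-0.6],80],[[0,0,0],[0.4,0,0],80],[[0,0,0],[0.8,0,0],80],[[0,0,0],[0.8,0,0],80],[[0,0,0],[0.8,0,0],80],[[0,0,0],[0.8,0,0],80]]'
python3 go.py 470 355.6 200 1.702
python3 chk.py 11 32 551.1 -208.3
```

```text
t: 11.07
eef_pos: [548.4, -207.8, 123.5]
tool_rot: [[0.137, 0.991, -0.006], [0.991, -0.137, 0.003], [0.002, -0.006, -1.0]]
wrist_force: [0.4, -0.1, -0.2]
opening: 0.868
t: 11.73
eef_pos: [570.8, -64.4, 222.8]
tool_rot: [[0.137, 0.991, 0.001], [0.991, -0.137, -0.0], [-0.0, 0.001, -1.0]]
wrist_force: [0.3, 0.2, 0.3]
opening: 0.874
t 11.73 pos [570.807 -64.395 222.787] yaw 1.4331 q [ 0.73   0.471 -0.871  1.74   0.397  1.116 -0.404] F [0.336 0.21  0.295] op 0.874
d world [-100.807  419.995  -22.787] shift now-axes [10.055 -3.938  0.564] shift target-axes [10.739 -1.125  0.57 ] turn [ 0.007  0.003 -2.241]
scene [552. 169.]
scene [551. 125.]
scene [324. 268.]
top [-87. 178.]
top [-84. 172.]
top [162. 229.]
```

View pics/v11.png

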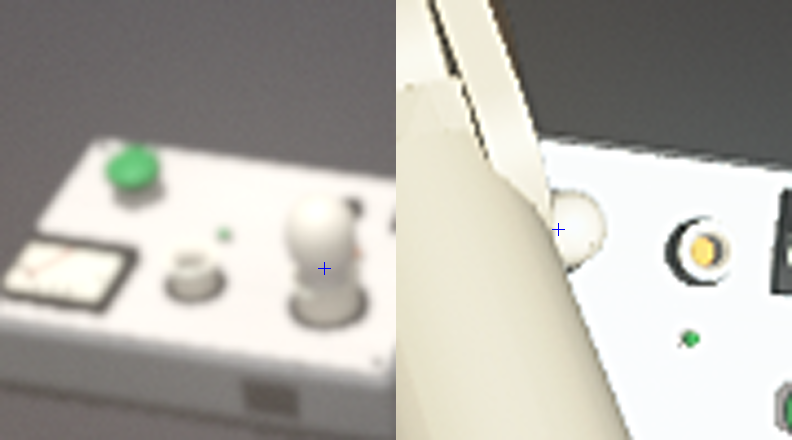

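The pictures show the golf-ball bulb standing upright in the wide socket (scene crop 322,250; top crop 578,230). The narrow socket is empty at top crop (702,250). Next is the candle.

```bash
python3 -m handwheel '[[[0,0,-0.75],[0,0,0],80],[[0,0,-0.75],[0,0,0],80],[[0,0,-0.75],[0,0,0],80],[[0,0,0],[0.7,-0.1,0],80],[[0,0,0],[0.9,-0.1,0],80],[[0,0,0],[0.9,-0.1,0],80],[[0,0,0],[0.9,-0.1,0],80],[[0,0,0],[0.9,-0.1,0],80]]'
python3 go.py 469.7 355.3 200 1.702
```

```text
t: 12.5
eef_pos: [527.6, 103.1, 222.5]
tool_rot: [[-0.132, 0.991, 0.001], [0.991, 0.132, -0.0], [-0.0, 0.001, -1.0]]
wrist_force: [0.2, -0.6, -0.6]
opening: 0.872
t 12.5 pos [527.637 103.146 222.521] yaw 1.7028 q [ 0.533  0.435 -0.981  1.827  0.405  1.097 -0.463] F [ 0.237 -0.588 -0.558] op 0.872
d world [-57.937 252.154 -22.521] shift now-axes [ 6.44  -0.606  0.56 ] shift target-axes [ 6.439 -0.611  0.563] turn [0.005 0.003 0.007]
```

```bash
python3 -m handwheel '[[[0,0,0],[0.9,-0.1,0],80],[[0,0,0],[0.9,-0.1,0],80],[[0,0,0],[0.9,-0.1,0],80],[[0,0,0],[0.9,-0.1,0],80],[[0,0,0],[0.9,-0.1,0],80],[[0,0,0],[0.9,-0.1,0],80],[[0,0,0],[0.5,0,0],80],[[0,0,0],[0.2,0,0],80]]'
python3 -m handwheel '[[[0,0,0],[0,0,0.2],80],[[0,0,0],[0,0,0.4],80],[[0,0,0],[0,0,0.4],80],[[0,0,0],[0,0,0.4],80],[[0,0,0],[0,0,0.4],80],[[0,0,0],[0,0,0],80],[[0,0,0],[0,0,0],80],[[0,0,0],[0,0,0],80]]'
python3 go.py 469.7 355.3 53 1.702
```

```text
t: 13.17
eef_pos: [470.0, 345.2, 223.0]
tool_rot: [[-0.138, 0.99, 0.0], [0.99, 0.138, 0.003], [0.003, 0.001, -1.0]]
wrist_force: [0.2, 0.3, 0.6]
opening: 0.87
t: 13.83
eef_pos: [472.9, 339.9, 150.4]
tool_rot: [[-0.131, 0.991, 0.0], [0.991, 0.131, -0.0], [-0.0, 0.0, -1.0]]
wrist_force: [-0.1, -0.6, 1.0]
opening: 0.876
t 13.83 pos [472.9   339.864 150.436] yaw 1.702 q [-0.002  0.604 -0.903  1.783  0.548  1.027 -0.983] F [-0.132 -0.622  1.005] op 0.876
d world [ -3.2    15.436 -97.436] shift now-axes [ 0.394 -0.03   2.436] shift target-axes [ 0.393 -0.029  2.436] turn [ 0.004  0.002 -0.   ]
```

```bash
python3 -m handwheel '[[[0,0,0],[0.2,-0.02,0],80],[[0,0,0],[0.19,-0.01,0],80],[[0,0,0],[0,0,0.1],80],[[0,0,0],[0,0,0.2],80],[[0,0,0],[0,0,0.2],80],[[0,0,0],[0,0,0],80],[[0,0,0],[0,0,0],80],[[0,0,0],[0,0,0],80]]'
python3 go.py 469.7 355.3 53 1.702
python3 - <<'E'
from h import *
s=r.snapshot("scene");cv2.imwrite("pics/s12.png",s);t=r.snapshot("top");cv2.imwrite("pics/t12.png",t)
f=lambda i,o:cv2.resize(i[o[1]:o[1]+75,o[0]:o[0]+70],None,fx=5.6,fy=5.6,interpolation=cv2.INTER_CUBIC)
cv2.imwrite("pics/v12.png",np.hstack([f(s,(395,185)),f(t,(160,225))]))
S=r.state();P=S["eef_pos"];R=S["tool_rot"]
for X in(P+R@[0,45,0],[469.7,355.3,114]):print((proj("scene",X)[0]-(395,185)+.5)*5.6)
E
```

```text
t: 14.5
eef_pos: [468.7, 355.9, 129.6]
tool_rot: [[-0.132, 0.991, -0.001], [0.991, 0.132, -0.0], [-0.0, -0.001, -1.0]]
wrist_force: [0.6, 0.2, -0.3]
opening: 0.875
t 14.5 pos [468.663 355.925 129.63 ] yaw 1.7035 q [-0.05   0.639 -0.88   1.781  0.576  1.002 -1.025] F [ 0.599  0.207 -0.291] op 0.875
d world [  1.037  -0.625 -76.63 ] shift now-axes [-0.018  0.025  1.916] shift target-axes [-0.019  0.024  1.916] turn [-0.005  0.002  0.012]
[259.992 210.519]
[232.404 181.245]
```

View pics/v12.png

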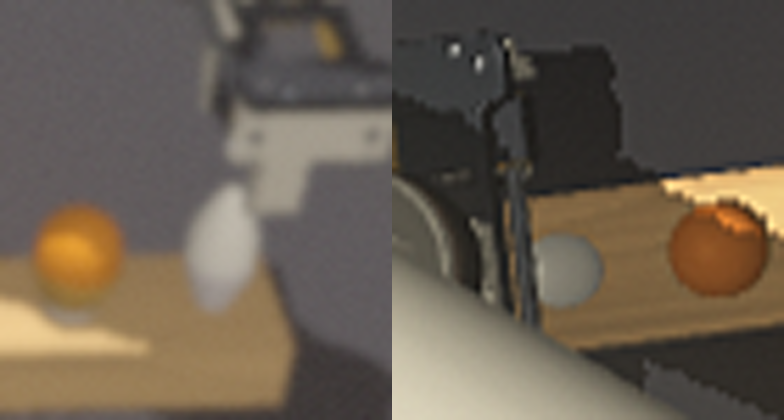

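```bash
python3 - <<'E'
from h import *
S=r.state();P=S["eef_pos"];R=S["tool_rot"];print(S["t"],P,R.ravel(),S["opening"])
for nm,X in(("f+in",P+R@[0,40,0]),("f+out",P+R@[0,59,0]),("f+out edgeL",P+R@[-9.5,50,0]),("f+edgeR",P+R@[9.5,50,0]),("body+",P+R@[0,95,-66]),("body+L",P+R@[-37,95,-66]),("body+R",P+R@[37,95,-66]),("tip",[469.7,355.3,114]),("base40",[469.7,355.3,40]),("mid",[469.7,355.3,72])):
  print(nm,"scene",(proj("scene",X)[0]-(395,185)+.5)*5.6,"top",(proj("top",X)[0]-(160,225)+.5)*5.6+[392,0])
E
```

```text
14.6 [468.882 356.208 130.088] [-0.132  0.991  0.     0.991  0.132  0.     0.     0.    -1.   ] 0.869086776743686
f+in scene [257.627 204.201] top [513.621 181.634]
f+out scene [266.682 228.386] top [508.873 139.644]
f+out edgeL scene [243.103 217.326] top [532.029 156.78 ]
f+edgeR scene [281.625 216.413] top [490.218 162.269]
body+ scene [308.395 164.963] top [451.124  47.602]
body+L scene [229.13  166.773] top [537.149  36.239]
body+R scene [387.445 163.158] top [365.197  58.952]
tip scene [232.404 181.245] top [536.491 268.582]
base40 scene [210.026 294.301] top [582.63  269.081]
mid scene [219.531 246.28 ] top [563.352 268.873]
```

```bash
python3 zs.py pics/s12.png 425 195 45 45 13 pics/z12.png
```

```text
(no output)
```

View pics/z12.png

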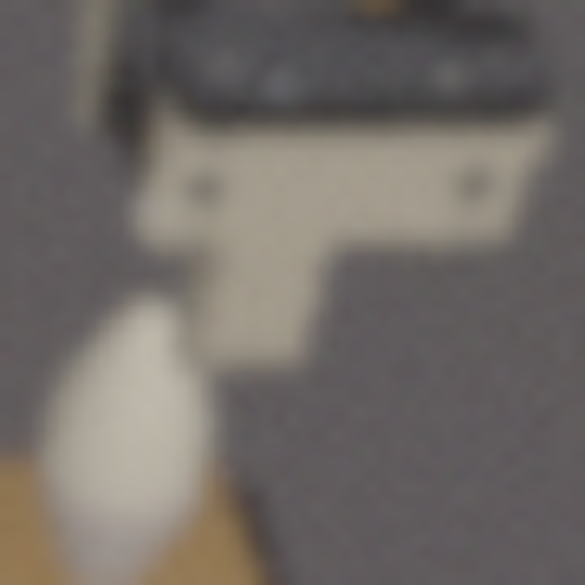

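```bash
python3 - <<'E'
from h import *
im=cv2.imread("pics/top0.png");hsv=cv2.cvtColor(im,cv2.COLOR_BGR2HSV)
def prof(x0,y0,tip_r):
    pass
C=[(0,9),(15,8),(22,9),(47,17.5),(61,17.5),(75,13.5),(85,9),(92,4.5),(96,1)]
G=[(0,13),(25,14),(44,22.5),(58,22.5),(66,20.5),(72,16),(77,9),(79.5,1)]
from scipy.ndimage import zoom
def sil(x,y,pr):
    pts=np.vstack([np.c_[x+R*np.cos(a),y+R*np.sin(a),0*a+18+z] for z,R in pr if z>=22 for a in[np.linspace(0,6.28,40)]])
    return cv2.convexHull(proj("top",pts).astype(np.float32))[:,0]
for nm,roi,pr,x,y in(("candle",(180,260,202,284),C,469.7,355.3),("globe",(262,250,288,276),G,499,135.2)):
    c=im[roi[1]:roi[3],roi[0]:roi[2]].astype(float);S=hsv[roi[1]:roi[3],roi[0]:roi[2],1]
    m=((S<60)&(c.max(2)>100)).astype(np.uint8)
    k=cv2.connectedComponentsWithStats(m);i=1+np.argmax(k[2][1:,4]);m=k[1]==i
    ys,xs=np.nonzero(m);print(nm,"obs x",xs.min()+roi[0],xs.max()+roi[0],"y",ys.min()+roi[1],ys.max()+roi[1],"cent",xs.mean()+roi[0],ys.mean()+roi[1],"area",m.sum())
    h=sil(x,y,pr);M=cv2.moments(h);print("  pred x",h[:,0].min(),h[:,0].max(),"y",h[:,1].min(),h[:,1].max(),"cent",M["m10"]/M["m00"],M["m01"]/M["m00"],M["m00"])
E
```

```text
candle obs x 183 196 y 267 279 cent 189.5886524822695 272.8085106382979 area 141
  pred x 182.55267 197.43643 y 265.80154 279.1994 cent 190.02953203031558 272.51790002870246 159.06814373563975
globe obs x 266 282 y 254 270 cent 273.75342465753425 261.8812785388128 area 219
  pred x 265.00293 282.68994 y 252.96997 270.22858 cent 273.83813980460843 261.6460993930436 239.97495372407138
```

The scene crop shows the front finger just right of the candle. The top-camera silhouettes match my candle position within about 1 mm, so I'll descend and grip.

```bash
python3 -m handwheel '[[[0,0,0],[0,0,0.2],80],[[0,0,0],[0,0,0.4],80],[[0,0,0],[0,0,0.5],80],[[0,0,0],[0,0,0.5],80],[[0,0,0],[0,0,0.3],80],[[0,0,0],[0,0,0.02],80],[[0,0,0],[0,0,0],60],[[0,0,0],[0,0,0],40]]' 12
python3 go.py 469.3 355.7 53 1.702
```

```text
t: 15.27
eef_pos: [469.1, 356.8, 53.9]
tool_rot: [[-0.133, 0.991, 0.001], [0.991, 0.133, 0.001], [0.001, 0.001, -1.0]]
wrist_force: [-1.1, -0.1, 0.4]
opening: 0.776
t 15.27 pos [469.095 356.836  53.893] yaw 1.7038 q [-0.107  0.735 -0.801  1.818  0.672  0.883 -1.094] F [-1.091 -0.145  0.363] op 0.776
d world [ 0.205 -1.136 -0.893] shift now-axes [-0.029  0.001  0.022] shift target-axes [-0.029  0.001  0.022] turn [ 0.007 -0.008  0.015]
```

```bash
python3 -m handwheel '[[[0,0,0],[0,0,0],36],[[0,0,0],[0,0,0],30],[[0,0,0],[0,0,0],28],[[0,0,0],[0,0,0],26],[[0,0,0],[0,0,0],26],[[0,0,0],[0,0,0],26],[[0,0,0],[0,0,0],26],[[0,0,0],[0,0,0],26]]' 12
python3 go.py 469.3 355.7 53 1.702
```

```text
t: 15.93
eef_pos: [468.9, 356.2, 53.4]
tool_rot: [[-0.132, 0.991, 0.0], [0.991, 0.132, 0.0], [0.0, 0.0, -1.0]]
wrist_force: [-1.2, 0.3, 1.3]
opening: 0.373
t 15.93 pos [468.914 356.235  53.352] yaw 1.7036 q [-0.107  0.735 -0.8    1.819  0.673  0.882 -1.094] F [-1.24   0.321  1.33 ] op 0.373
d world [ 0.386 -0.535 -0.352] shift now-axes [-0.015  0.008  0.009] shift target-axes [-0.015  0.008  0.009] turn [ 0.003 -0.001  0.013]
```

```bash
python3 -m handwheel '[[[0,0,0],[0,0,-0.1],26],[[0,0,0],[0,0,-0.3],26],[[0,0,0],[0,0,-0.4],26],[[0,0,0],[0,0,-0.6],26],[[0,0,0],[0,0,-0.7],26],[[0,0,0],[0,0,-0.8],26],[[0,0,0],[0,0,-0.8],26],[[0,0,0],[0,0,-0.4],26]]' 12
python3 -m handwheel '[[[0,0,0.75],[0,0,0],26],[[0,0,0.75],[0,0,0],26],[[0,0,0.75],[0,0,0],26],[[0,0,0],[-0.4,0,0],26],[[0,0,0],[-0.8,-0.05,0],26],[[0,0,0],[-0.9,-0.05,0],26],[[0,0,0],[-0.9,-0.05,0],26],[[0,0,0],[-0.9,-0.05,0],26]]'
python3 go.py 538.9 -297.5 210 1.434
```

```text
t: 16.6
eef_pos: [469.3, 358.1, 222.8]
tool_rot: [[-0.133, 0.991, 0.004], [0.991, 0.133, 0.004], [0.003, 0.005, -1.0]]
wrist_force: [-0.4, 0.8, 0.1]
opening: 0.374
t: 17.27
eef_pos: [438.5, 201.9, 218.2]
tool_rot: [[0.135, 0.991, 0.001], [0.991, -0.135, -0.0], [-0.0, 0.001, -1.0]]
wrist_force: [0.0, -0.5, -0.7]
opening: 0.377
t 17.27 pos [438.547 201.948 218.18 ] yaw 1.4353 q [ 0.345  0.309 -0.97   1.956  0.298  1.027 -0.896] F [ 0.03  -0.464 -0.715] op 0.377
d world [ 100.353 -499.448   -8.18 ] shift now-axes [-12.033   4.172   0.209] shift target-axes [-12.027   4.188   0.204] turn [0.006 0.001 0.011]
```

```bash
python3 -m handwheel '[[[0,0,0],[-0.85,0.3,0],26],[[0,0,0],[-0.85,0.3,0],26],[[0,0,0],[-0.85,0.3,0],26],[[0,0,0],[-0.85,0.3,0],26],[[0,0,0],[-0.85,0.3,0],26],[[0,0,0],[-0.85,0.3,0],26],[[0,0,0],[-0.85,0.3,0],26],[[0,0,0],[-0.85,0.3,0],26]]'
python3 -m handwheel '[[[0,0,0],[-0.85,0.3,0],26],[[0,0,0],[-0.85,0.3,0],26],[[0,0,0],[-0.85,0.3,0],26],[[0,0,0],[-0.85,0.3,0],26],[[0,0,0],[-0.6,0.2,0],26],[[0,0,0],[-0.3,0.1,0],26],[[0,0,0],[0,0,0],26],[[0,0,0],[0,0,0],26]]'
python3 go.py 538.9 -297.5 150 1.434
```

```text
t: 17.93
eef_pos: [497.6, -81.2, 218.8]
tool_rot: [[0.136, 0.991, 0.001], [0.991, -0.136, -0.001], [-0.001, 0.002, -1.0]]
wrist_force: [0.8, 0.0, -0.2]
opening: 0.373
t: 18.6
eef_pos: [533.3, -257.1, 217.7]
tool_rot: [[0.136, 0.991, 0.0], [0.991, -0.136, 0.001], [0.001, 0.0, -1.0]]
wrist_force: [0.7, 0.7, 0.8]
opening: 0.374
t 18.6 pos [ 533.346 -257.105  217.739] yaw 1.4339 q [ 0.979  0.478 -0.762  1.703  0.362  1.107 -0.029] F [0.68  0.706 0.781] op 0.374
d world [  5.554 -40.395 -67.739] shift now-axes [-0.984  0.275  1.692] shift target-axes [-0.981  0.275  1.693] turn [ 0.002 -0.011 -0.001]
```

```bash
python3 -m handwheel '[[[0,0,0],[-0.4,0.12,0],26],[[0,0,0],[-0.4,0.1,0],26],[[0,0,0],[-0.18,0.05,0],26],[[0,0,0],[0,0,0.4],26],[[0,0,0],[0,0,0.6],26],[[0,0,0],[0,0,0.5],26],[[0,0,0],[0,0,0.2],26],[[0,0,0],[0,0,0.1],26]]'
python3 -m handwheel '[[[0,0,0],[0,0,0],26],[[0,0,0],[0,0,0],26],[[0,0,0],[0,0,0],26],[[0,0,0],[0,0,0],26],[[0,0,0],[0,0,0],26],[[0,0,0],[0,0,0],26],[[0,0,0],[0,0,0],26],[[0,0,0],[0,0,0],26]]'
python3 go.py 538.9 -297.5 98.3 1.434
python3 chk.py 20 35.3 538.9 -297.5
```

```text
t: 19.27
eef_pos: [537.7, -298.3, 143.6]
tool_rot: [[0.136, 0.991, -0.002], [0.991, -0.136, 0.002], [0.001, -0.003, -1.0]]
wrist_force: [0.7, 0.3, -0.2]
opening: 0.373
t: 19.93
eef_pos: [538.7, -298.8, 145.3]
tool_rot: [[0.137, 0.991, 0.0], [0.991, -0.137, -0.0], [-0.0, 0.0, -1.0]]
wrist_force: [0.1, 0.1, -0.6]
opening: 0.375
t 19.93 pos [ 538.675 -298.798  145.31 ] yaw 1.4336 q [ 0.973  0.595 -0.701  1.704  0.443  1.006 -0.023] F [ 0.052  0.058 -0.599] op 0.375
d world [  0.225   1.298 -47.01 ] shift now-axes [0.033 0.001 1.175] shift target-axes [0.033 0.001 1.175] turn [ 0.002  0.001 -0.003]
scene [183. 220.]
scene [176. 175.]
scene [190. 248.]
top [328. 249.]
top [343. 245.]
top [316. 251.]
```

View pics/v20.png

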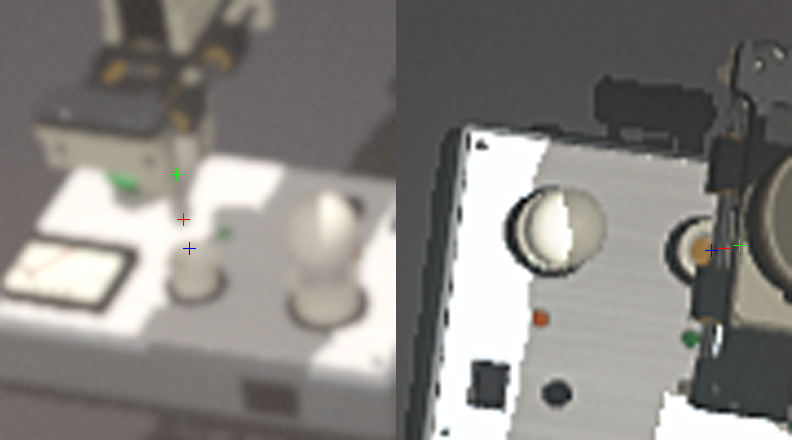

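```bash
python3 zs.py pics/s20.png 185 195 40 50 12 pics/z20.png g; python3 zs.py pics/s20.png 185 195 40 50 12 pics/z20c.png; python3 -c "
import cv2,numpy as np;cv2.imwrite('pics/z20.png',cv2.resize(np.hstack([cv2.imread('pics/z20.png'),cv2.imread('pics/z20c.png')]),(800,500)))"
```

```text
(no output)
```

View pics/z20.png

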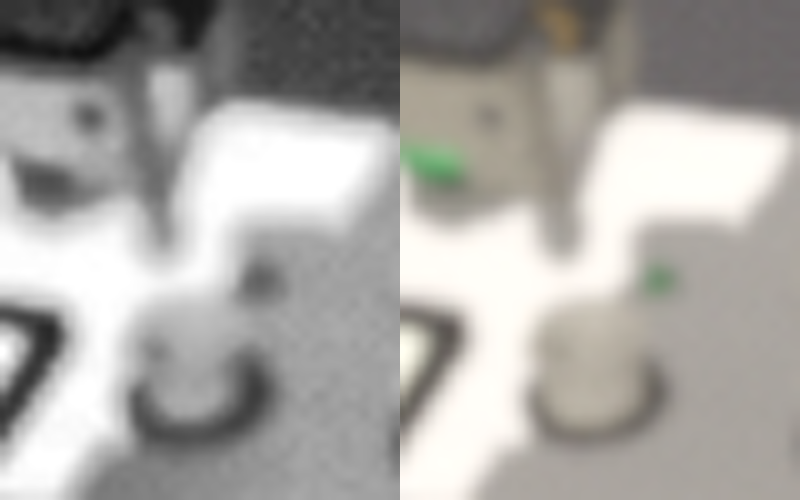

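```bash
python3 -m handwheel '[[[0,0,0],[0.06,0,0.1],26],[[0,0,0],[0,0,0.2],26],[[0,0,0],[0,0,0.2],26],[[0,0,0],[0,0,0],26],[[0,0,0],[0,0,0],26],[[0,0,0],[0,0,0],26],[[0,0,0],[0,0,0],26],[[0,0,0],[0,0,0],26]]'
python3 go.py 538.9 -296.3 98.3 1.434
python3 chk.py 21 35.3 538.9 -296.5;python3 zs.py pics/s21.png 185 195 40 50 12 pics/z21.png g; python3 zs.py pics/s21.png 185 195 40 50 12 pics/z20c.png; python3 -c "
import cv2,numpy as np;cv2.imwrite('pics/z21.png',cv2.resize(np.hstack([cv2.imread('pics/z21.png'),cv2.imread('pics/z20c.png')]),(800,500)))"
```

```text
t: 20.7
eef_pos: [539.3, -296.5, 125.4]
tool_rot: [[0.137, 0.991, 0.001], [0.991, -0.137, -0.0], [-0.0, 0.001, -1.0]]
wrist_force: [1.0, 0.2, -0.3]
opening: 0.376
t 20.7 pos [ 539.252 -296.51   125.449] yaw 1.4336 q [ 0.96   0.618 -0.688  1.72   0.462  0.972 -0.041] F [ 0.981  0.16  -0.271] op 0.376
d world [ -0.352   0.21  -27.149] shift now-axes [ 0.004 -0.01   0.679] shift target-axes [ 0.004 -0.009  0.679] turn [ 0.005  0.002 -0.004]
scene [191. 245.]
scene [184. 201.]
scene [191. 248.]
top [315. 250.]
top [330. 246.]
top [314. 251.]
```

View pics/z21.png

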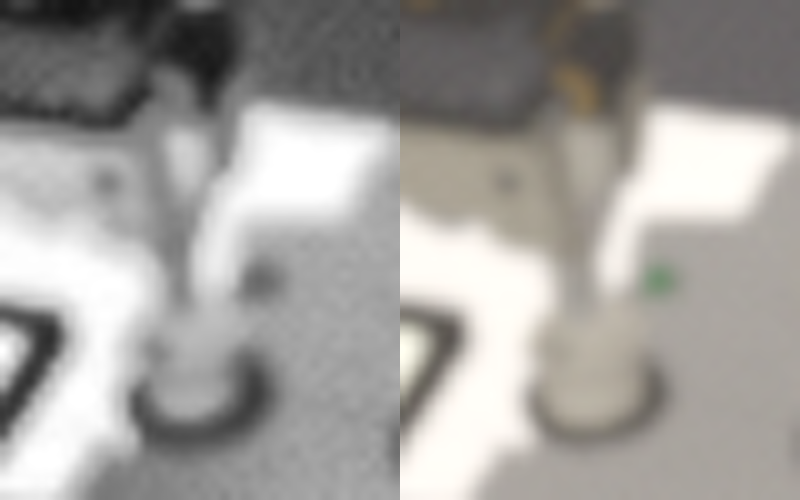

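```bash
python3 -m handwheel '[[[0,0,0],[0.02,-0.01,0.1],26],[[0,0,0],[0,0,0.1],26],[[0,0,0],[0,0,0.1],26],[[0,0,0],[0,0,0.05],26],[[0,0,0],[0,0,0],26],[[0,0,0],[0,0,0],26],[[0,0,0],[0,0,0],26],[[0,0,0],[0,0,0],26]]'
python3 go.py 538.9 -296 98.3 1.434
```

```text
t: 21.47
eef_pos: [538.9, -295.6, 111.3]
tool_rot: [[0.137, 0.991, 0.0], [0.991, -0.137, -0.0], [-0.0, 0.0, -1.0]]
wrist_force: [-0.4, 0.3, -0.3]
opening: 0.375
t 21.47 pos [ 538.894 -295.556  111.313] yaw 1.4337 q [ 0.952  0.634 -0.678  1.73   0.475  0.948 -0.052] F [-0.438  0.258 -0.323] op 0.375
d world [  0.006  -0.444 -13.013] shift now-axes [-0.011  0.002  0.325] shift target-axes [-0.011  0.002  0.325] turn [ 0.003  0.001 -0.003]
```

Cap is 8 mm inside with no force; on down.

```bash
python3 -m handwheel '[[[0,0,0],[-0.01,0,0.06],26],[[0,0,0],[0,0,0.06],26],[[0,0,0],[0,0,0.06],26],[[0,0,0],[0,0,0.05],26],[[0,0,0],[0,0,0.03],26],[[0,0,0],[0,0,0],26],[[0,0,0],[0,0,0],26],[[0,0,0],[0,0,0],26]]'
python3 go.py 538.9 -296 98.3 1.434
```

```text
t: 22.13
eef_pos: [538.6, -295.9, 100.8]
tool_rot: [[0.137, 0.991, -0.0], [0.991, -0.137, 0.0], [0.0, -0.0, -1.0]]
wrist_force: [1.0, 0.4, -0.8]
opening: 0.374
t 22.13 pos [ 538.642 -295.903  100.752] yaw 1.4337 q [ 0.946  0.647 -0.67   1.735  0.486  0.931 -0.059] F [ 1.033  0.439 -0.777] op 0.374
d world [ 0.258 -0.097 -2.452] shift now-axes [-0.002  0.007  0.061] shift target-axes [-0.002  0.007  0.061] turn [-0.    -0.    -0.002]
```

```bash
python3 -m handwheel '[[[0,0,0],[0,0,0.03],26],[[0,0,0],[0,0,0.03],26],[[0,0,0],[0,0,0.02],26],[[0,0,0],[0,0,0],26],[[0,0,0],[0,0,0],26],[[0,0,0],[0,0,0],26],[[0,0,0],[0,0,0],26],[[0,0,0],[0,0,0],26]]'
python3 go.py 538.9 -296 98.3 1.434
```

```text
t: 22.8
eef_pos: [538.8, -296.1, 98.3]
tool_rot: [[0.137, 0.991, 0.0], [0.991, -0.137, -0.001], [-0.001, 0.0, -1.0]]
wrist_force: [-1.5, 0.0, 6.0]
opening: 0.374
t 22.8 pos [ 538.803 -296.149   98.25 ] yaw 1.4336 q [ 0.945  0.65  -0.668  1.737  0.489  0.927 -0.062] F [-1.473  0.022  5.978] op 0.374
d world [0.097 0.149 0.05 ] shift now-axes [ 0.004  0.002 -0.001] shift target-axes [ 0.004  0.002 -0.001] turn [ 0.003  0.005 -0.004]
```

The candle is on the floor too: TCP z is 98.3 as expected, and the force is 6 N. I'll release, rise and look.

```bash
python3 -m handwheel '[[[0,0,0],[0,0,0],40],[[0,0,0],[0,0,0],55],[[0,0,0],[0,0,0],75],[[0,0,0],[0,0,0],75],[[0,0,0],[0,0,0],75],[[0,0,0],[0,0,0],75],[[0,0,0],[0,0,-0.2],75],[[0,0,0],[0,0,-0.5],75]]'
python3 -m handwheel '[[[0,0,0],[0,0,-0.8],75],[[0,0,0],[0,0,-0.8],75],[[0,0,0],[0,0,-0.6],75],[[0,0,0],[0,0,0],75],[[0,0,0],[0,0,0],75],[[0,0,0],[0,0,0],0],[[0,0,0],[0,0,0],0],[[0,0,0],[0,0,0],0]]'
python3 go.py 444.6 -359.1 200 1.434
python3 chk.py 23 35 538.9 -296.1
```

```text
t: 23.47
eef_pos: [536.6, -295.1, 123.5]
tool_rot: [[0.137, 0.991, -0.005], [0.991, -0.137, 0.003], [0.002, -0.005, -1.0]]
wrist_force: [-0.0, -0.6, 0.5]
opening: 0.813
t: 24.13
eef_pos: [537.7, -295.6, 212.1]
tool_rot: [[0.137, 0.991, -0.002], [0.991, -0.137, 0.001], [0.001, -0.002, -1.0]]
wrist_force: [0.3, 0.9, -0.2]
opening: 0.648
t 24.13 pos [ 537.7   -295.598  212.089] yaw 1.4337 q [ 1.     0.521 -0.741  1.652  0.382  1.122  0.018] F [ 0.293  0.925 -0.171] op 0.648
d world [-93.1   -63.502 -12.089] shift now-axes [-1.891 -2.088  0.305] shift target-axes [-1.89  -2.089  0.302] turn [-0.02  -0.009 -0.002]
scene [175. 132.]
scene [167.  85.]
scene [192. 248.]
top [352. 243.]
top [370. 238.]
top [313. 251.]
```

View pics/v23.png

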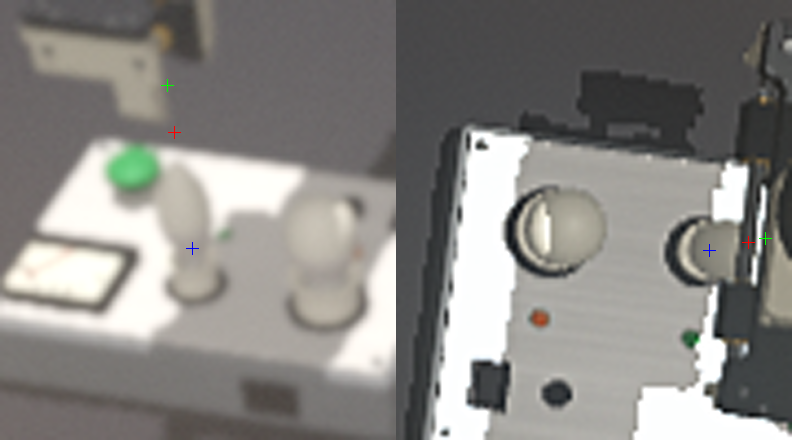

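```bash
python3 - <<'E'
from h import *
for n,o,a in(("scene",(160,170),0),("top",(370,190),396)):
  for X in([538.9,-296,63+61],[538.9,-296,159],[538.9,-296,84],[551,-208.2,142],[551,-208.2,87]):print(n,(proj(n,X)[0]-o+.5)*4.4+[a,0])
E
python3 zs.py pics/s23.png 185 190 60 60 10 pics/z23.png g
```

```text
scene [184.859 202.305]
scene [177.66  157.402]
scene [192.82  251.965]
scene [316.411 199.319]
scene [324.324 268.394]
top [724.78  246.832]
top [740.521 243.009]
top [707.898 250.933]
top [574.36  222.926]
top [557.932 229.644]
```

View pics/z23.png

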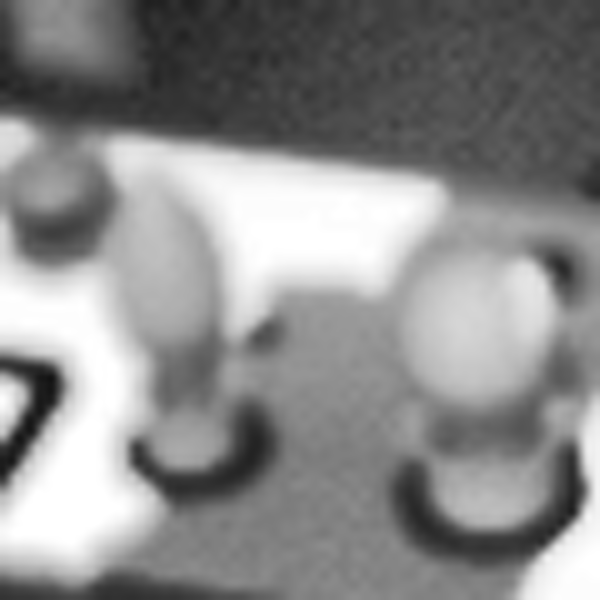

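```bash
python3 -m handwheel '[[[0,0,0],[-0.3,-0.35,0],0],[[0,0,0],[-0.55,-0.6,0],0],[[0,0,0],[-0.55,-0.6,0],0],[[0,0,0],[-0.35,-0.4,0],0],[[0,0,0],[-0.1,-0.1,0],0],[[0,0,0],[0,0,0.5],0],[[0,0,0],[0,0,0.3],0],[[0,0,0],[0,0,0],0]]'
python3 -m handwheel '[[[0,0,0],[0,0,0],0],[[0,0,0],[0,0,0],0],[[0,0,0],[0,0,0],0],[[0,0,0],[0,0,0],0],[[0,0,0],[0,0,0],0],[[0,0,0],[0,0,0],0],[[0,0,0],[0,0,0],0],[[0,0,0],[0,0,0],0]]'
python3 go.py 444.6 -359.1 92 1.434
python3 chk.py 24 0 538.9 -296.1
```

```text
t: 24.9
eef_pos: [445.9, -356.4, 178.6]
tool_rot: [[0.136, 0.991, -0.004], [0.991, -0.136, 0.004], [0.003, -0.004, -1.0]]
wrist_force: [-0.9, -0.1, 0.3]
opening: 0.019
t: 25.57
eef_pos: [447.3, -358.1, 181.7]
tool_rot: [[0.137, 0.991, 0.0], [0.991, -0.137, -0.0], [-0.0, 0.0, -1.0]]
wrist_force: [-0.9, 0.1, -0.5]
opening: 0.006
t 25.57 pos [ 447.337 -358.088  181.682] yaw 1.4336 q [ 1.192  0.478 -0.731  1.785  0.369  1.02   0.183] F [-0.861  0.139 -0.46 ] op 0.006
d world [ -2.737  -1.012 -89.682] shift now-axes [-0.034 -0.065  2.242] shift target-axes [-0.034 -0.064  2.242] turn [ 0.002  0.001 -0.003]
scene [113.  39.]
scene [113.  39.]
scene [192. 248.]
top [474. 412.]
top [474. 412.]
top [313. 251.]
```

View pics/v24.png

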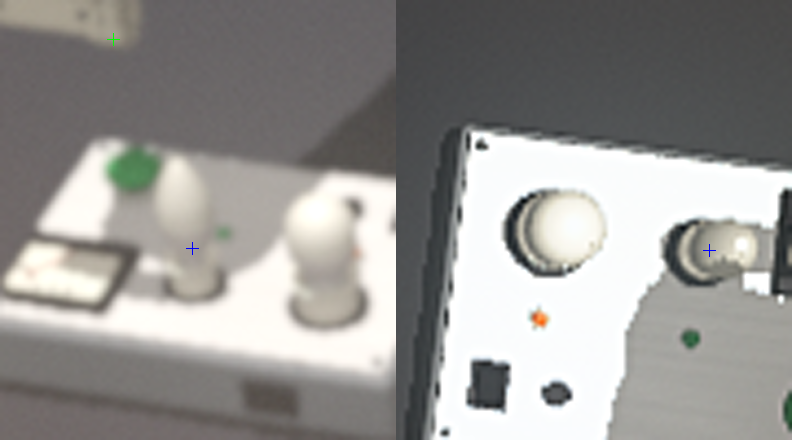

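```bash
python3 - <<'E'
from h import *
C=[(22,9),(35,13.5),(47,17.5),(61,17.5),(75,13.5),(85,9),(92,4.5),(96,1)]
def hull(n,bx,by,tx,ty):
    a=np.linspace(0,6.28,40)
    pts=np.vstack([np.c_[bx+tx*z+R*np.cos(a),by+ty*z+R*np.sin(a),0*a+63+z] for z,R in C])
    return cv2.convexHull(proj(n,pts).astype(np.float32))[:,0]
out=[]
for n,src,o in(("scene","pics/s24.png",(180,195)),("top","pics/t24.png",(425,225))):
    f=10;i=cv2.imread(src)[o[1]:o[1]+50,o[0]:o[0]+40]
    g=cv2.createCLAHE(4,(2,2)).apply(cv2.cvtColor(i,cv2.COLOR_BGR2GRAY));c=cv2.resize(cv2.cvtColor(g,cv2.COLOR_GRAY2BGR),None,fx=f,fy=f,interpolation=cv2.INTER_CUBIC)
    for t,col in((0,(0,0,255)),(-.06,(255,0,0))):
        q=(hull(n,538.9,-296,0,t)-o+.5)*f;cv2.polylines(c,[q.astype(np.int32)],True,col,1)
    out.append(c)
cv2.imwrite("pics/z24.png",np.hstack(out))
E
```

```text
(no output)
```

View pics/z24.png

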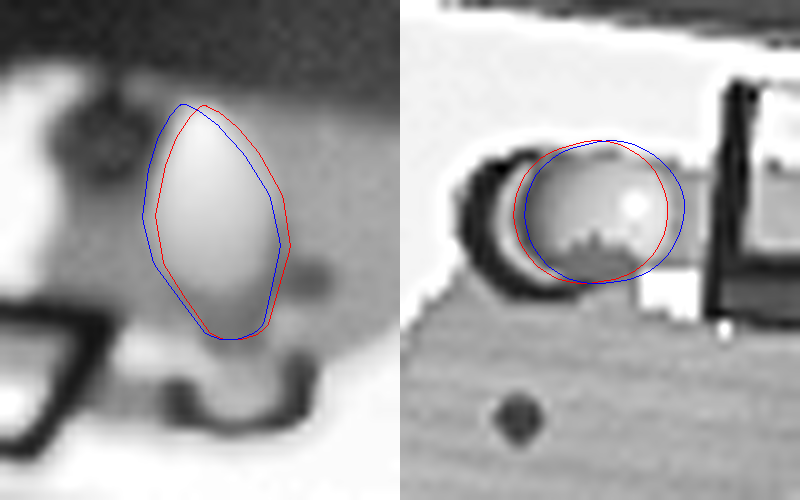

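Model outlines over the candle match an upright bulb to within 1 to 2° in the top view and about 2° in the scene view. Both bulbs are in, so I'll go down to just above the button.

```bash
python3 -m handwheel '[[[0,0,0],[-0.03,-0.06,0.2],0],[[0,0,0],[0,0,0.5],0],[[0,0,0],[0,0,0.5],0],[[0,0,0],[0,0,0.5],0],[[0,0,0],[0,0,0.25],0],[[0,0,0],[0,0,0.1],0],[[0,0,0],[0,0,0],0],[[0,0,0],[0,0,0],0]]'
python3 go.py 444.6 -359.1 80 1.434
python3 chk.py 25 0 444.6 -359.1
```

```text
t: 26.33
eef_pos: [445.2, -359.0, 100.0]
tool_rot: [[0.137, 0.991, 0.001], [0.991, -0.137, -0.0], [-0.0, 0.001, -1.0]]
wrist_force: [0.0, 0.3, 0.4]
opening: 0.008
t 26.33 pos [ 445.234 -358.998  100.011] yaw 1.4338 q [ 1.145  0.581 -0.67   1.846  0.459  0.875  0.116] F [0.005 0.261 0.353] op 0.008
d world [ -0.634  -0.102 -20.011] shift now-axes [-0.005 -0.016  0.5  ] shift target-axes [-0.005 -0.015  0.5  ] turn [ 0.006  0.001 -0.002]
scene [130. 140.]
scene [130. 140.]
scene [134. 155.]
top [432. 412.]
top [432. 412.]
top [424. 413.]
```

View pics/v25.png

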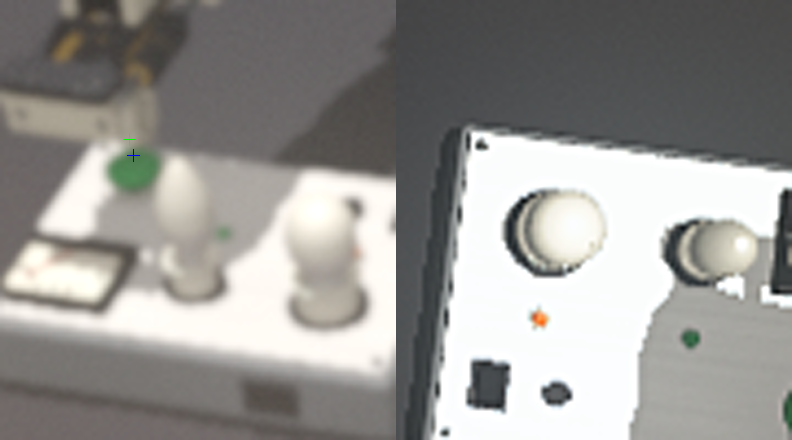

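The shut fingertips are just over the button (scene crop 130,140 above green 133,165), and both bulbs are still standing. I'll push in small steps.

```bash
python3 -m handwheel '[[[0,0,0],[0,-0.01,0.1],0],[[0,0,0],[0,0,0.1],0],[[0,0,0],[0,0,0.08],0],[[0,0,0],[0,0,0.06],0],[[0,0,0],[0,0,0.03],0],[[0,0,0],[0,0,0],0],[[0,0,0],[0,0,0],0],[[0,0,0],[0,0,0],0]]'
python3 go.py 444.6 -359.1 80 1.434
```

```text
t: 27.1
eef_pos: [444.4, -359.1, 85.1]
tool_rot: [[0.137, 0.991, -0.0], [0.991, -0.137, -0.001], [-0.001, 0.0, -1.0]]
wrist_force: [-1.8, 0.6, 5.4]
opening: 0.008
t 27.1 pos [ 444.359 -359.093   85.114] yaw 1.4335 q [ 1.135  0.6   -0.656  1.854  0.477  0.849  0.103] F [-1.803  0.571  5.394] op 0.008
d world [ 0.241 -0.007 -5.114] shift now-axes [0.001 0.006 0.128] shift target-axes [0.001 0.006 0.128] turn [ 0.     0.004 -0.004]
```

```bash
python3 -m handwheel '[[[0,0,0],[0,0,0.03],0],[[0,0,0],[0,0,0.03],0],[[0,0,0],[0,0,0.03],0],[[0,0,0],[0,0,0.03],0],[[0,0,0],[0,0,0.02],0],[[0,0,0],[0,0,0],0],[[0,0,0],[0,0,0],0],[[0,0,0],[0,0,0],0]]'
python3 go.py 444.6 -359.1 80 1.434
```

```text
t: 27.77
eef_pos: [444.4, -359.1, 80.3]
tool_rot: [[0.137, 0.991, -0.0], [0.991, -0.137, -0.001], [-0.001, -0.0, -1.0]]
wrist_force: [-3.7, 1.3, 11.0]
opening: 0.008
t 27.77 pos [ 444.422 -359.118   80.256] yaw 1.4336 q [ 1.131  0.607 -0.651  1.857  0.484  0.841  0.098] F [-3.717  1.307 11.046] op 0.008
d world [ 0.178  0.018 -0.256] shift now-axes [0.001 0.004 0.006] shift target-axes [0.001 0.004 0.006] turn [-0.     0.009 -0.004]
```

```bash
python3 -m handwheel '[[[0,0,0],[0,0,0.02],0],[[0,0,0],[0,0,0],0],[[0,0,0],[0,0,0],0],[[0,0,0],[0,0,0],0],[[0,0,0],[0,0,0],0],[[0,0,0],[0,0,0],0],[[0,0,0],[0,0,0],0],[[0,0,0],[0,0,0],0]]'
python3 go.py 444.6 -359.1 80 1.434
```

```text
t: 28.43
eef_pos: [444.5, -359.1, 80.1]
tool_rot: [[0.137, 0.991, -0.0], [0.991, -0.137, -0.001], [-0.002, -0.0, -1.0]]
wrist_force: [-4.5, 2.2, 16.8]
opening: 0.003
t 28.43 pos [ 444.468 -359.149   80.136] yaw 1.4335 q [ 1.13   0.607 -0.651  1.857  0.484  0.841  0.097] F [-4.459  2.157 16.802] op 0.003
d world [ 0.132  0.049 -0.136] shift now-axes [0.002 0.003 0.003] shift target-axes [0.002 0.003 0.003] turn [-0.002  0.013 -0.004]
```

The button is on its stop: 0.8 mm more command gave only 0.1 mm of motion and the force rose to 17 N. One last look before handing in.

```bash
python3 chk.py 30 0 444.6 -359.1 >/dev/null; python3 -c "
from h import *
S=r.state();print(S['t'],S['eef_pos'],S['wrist_force'])
cv2.imwrite('pics/f30.png',np.hstack([cv2.imread('pics/s30.png')[150:300,150:450],cv2.imread('pics/t30.png')[200:350,170:470]]))"
```

```text
28.5333 [ 444.468 -359.166   80.147] [-5.692  2.314 16.082]
```

View pics/f30.png

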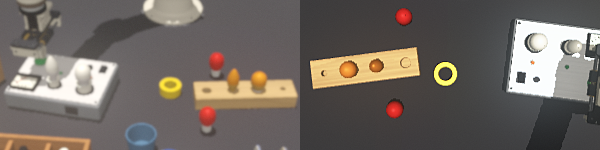

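View pics/v30.png

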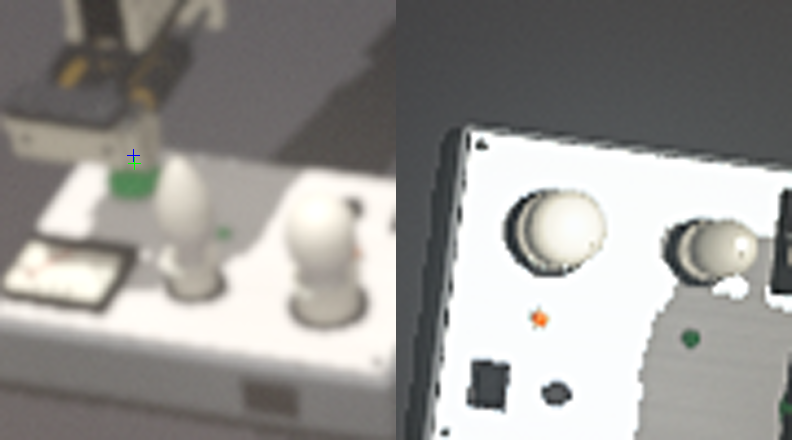

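The pictures show both white bulbs standing in their sockets and the fingers on the button. The amber bulbs are still in the rack, and the red globes, label roll and cup have not moved.

```bash
python3 -c "
from plant import r
print(r.job_done())"
```

```text
the job is handed in; nothing more can be done
None
```

The white golf-ball bulb is standing in the wide socket and the white candle bulb in the narrow one, both released. After that I pressed the green button with the shut fingers, and the arm was still holding it when I handed the job in at 28.5 s.

**Last checks:**
- **Bulbs:** Each cap reached the socket floor at the expected height, with a light contact of 4.5 N for the golf-ball and 6 N for the candle. Both still stand in the last pictures.
- **Button:** It is on its stop. The tool is at z = 80.1 mm, where full travel should be 80, and a last 0.8 mm of command moved it only about 0.1 mm. The vertical push is about 16–17 N.
- **Other things:** In the last pictures the amber bulbs are still in the rack, and the red globes, label roll and cup are where they were. I did not check the screwdriver and carton again; the arm never came down near them.

**What disagreed:** The scene camera sat about 1–3 px off from the arm's own readings, so I relied on the top camera. The scene picture suggested the candle leans about 2–3°, while the top picture showed it nearly upright. I took this as normal play in the socket and left it.

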